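# Sort the full tins from the empties and set up the date coder

### The job

Some of the look-alike round tins on the bakery bench are full and some are empty: lift each one to feel which it is, stand the full ones in the railed bay of the flat carrier for date coding, and put the empty ones in the wash tray. Once all are sorted, slide the carrier along the bench, without lifting it, until its black marked spot sits right under the tip of the coder's nozzle. Leave the other things on the bench where they are.

Things in the scene. Friction and masses are not known exactly. Their poses are not given: they have to be found in the camera images.
- tin1_mid (a point): Centre (half-way up, 28 mm above its underside) of a round lidded tin, 58 mm across and 56 mm tall, aluminium with a white lid (lid skirt 59 mm across, top 15 mm of the height; lid firmly on); z axis up along the tin. All tins look and measure the same; a full one weighs about 240 to 360 g, an empty one 55 to 90 g, which can only be felt by lifting. One of the six may be absent. The names and starting places say nothing of the contents.
- tin2_mid (a point): Centre (half-way up, 28 mm above its underside) of a round lidded tin, 58 mm across and 56 mm tall, aluminium with a white lid (lid skirt 59 mm across, top 15 mm of the height; lid firmly on); z axis up along the tin. All tins look and measure the same; a full one weighs about 240 to 360 g, an empty one 55 to 90 g, which can only be felt by lifting. One of the six may be absent. The names and starting places say nothing of the contents.
- tin3_mid (a point): Centre (half-way up, 28 mm above its underside) of a round lidded tin, 58 mm across and 56 mm tall, aluminium with a white lid (lid skirt 59 mm across, top 15 mm of the height; lid firmly on); z axis up along the tin. All tins look and measure the same; a full one weighs about 240 to 360 g, an empty one 55 to 90 g, which can only be felt by lifting. One of the six may be absent. The names and starting places say nothing of the contents.
- tin4_mid (a point): Centre (half-way up, 28 mm above its underside) of a round lidded tin, 58 mm across and 56 mm tall, aluminium with a white lid (lid skirt 59 mm across, top 15 mm of the height; lid firmly on); z axis up along the tin. All tins look and measure the same; a full one weighs about 240 to 360 g, an empty one 55 to 90 g, which can only be felt by lifting. One of the six may be absent. The names and starting places say nothing of the contents.
- tin5_mid (a point): Centre (half-way up, 28 mm above its underside) of a round lidded tin, 58 mm across and 56 mm tall, aluminium with a white lid (lid skirt 59 mm across, top 15 mm of the height; lid firmly on); z axis up along the tin. All tins look and measure the same; a full one weighs about 240 to 360 g, an empty one 55 to 90 g, which can only be felt by lifting. One of the six may be absent. The names and starting places say nothing of the contents.
- tin6_mid (a point): Centre (half-way up, 28 mm above its underside) of a round lidded tin, 58 mm across and 56 mm tall, aluminium with a white lid (lid skirt 59 mm across, top 15 mm of the height; lid firmly on); z axis up along the tin. All tins look and measure the same; a full one weighs about 240 to 360 g, an empty one 55 to 90 g, which can only be felt by lifting. One of the six may be absent. The names and starting places say nothing of the contents.
- carrier: The sliding carrier: a loose, flat white plastic plate 100 mm (its x) by 360 mm (its y) and 4 mm thick, about 0.5 kg, lying flat on the bench. Origin: centre of its underside; z up. At its -y end the black marked cross, in the middle the railed bay for tins, at its +y end the upright handle.
- mark (a point): Centre of the black mark, a 16 mm dot with crossed thin lines, on the carrier's upper face, 150 mm from the carrier's centre towards its -y end.
- bay (a point): Centre of the bay's floor (the plate's upper face, 4 mm above the bench), 5 mm to +y of the carrier's centre. The bay is 92 mm (x) by 230 mm (y) inside, bounded by steel rails 5 mm high and 4 mm thick above the plate: room for three tins in one row along y. Axes as the carrier's.
- handle (a point): Middle of the carrier's upright black handle, a fixed bar 14 mm thick (carrier x), 32 mm wide (carrier y), flat-sided, standing from the plate to 60 mm above the bench (squeezing it between flat fingers turns the loose carrier square to them); this point is 36 mm above the bench and 153 mm from the carrier's centre towards its +y end.
- coder: The date coder, a white machine fixed on the bench. Origin: on the bench straight below its nozzle tip. Its 150 x 150 mm housing, 260 mm tall (305 mm with its cap), stands 130 to 280 mm to -y of the nozzle, on a foot reaching from 110 to 290 mm; a 30 mm wide steel bar at 150 to 180 mm height carries the nozzle out to +y.
- nozzle (a point): Tip of the coder's fixed, downward-pointing dark steel nozzle (5 mm across at the tip, 22 mm across from 85 mm height up), 28 mm above the bench.
- wash: The wash tray: a fixed open rectangular steel tray, 130 mm (x) by 250 mm (y) outside, walls 4 mm thick, rim 22 mm above the bench, inner floor 4 mm above the bench: room for three tins in one row along y. Origin: centre of its underside.
- cup: Bystander, not part of the job: open steel measuring cup, 64 mm across, 70 mm tall. Origin: on its axis, at its underside.
- scraper: Bystander, not part of the job: flat white plastic dough scraper, 100 x 70 x 8 mm. Origin: at its underside.
- jar: Bystander, not part of the job: glass jar with a steel cap, 68 mm across, 110 mm tall. Origin: on its axis, at its underside.
- cutter: Bystander, not part of the job: steel ring pastry cutter, 70 mm across, 30 mm tall. Origin: on its axis, at its underside.
- bowl: Bystander, not part of the job: white ceramic bowl, 90 mm across, 45 mm tall. Origin: on its axis, at its underside.
- spoon: Bystander, not part of the job: wooden-handled steel spoon lying flat. Origin: at its underside.
Not all that is in view belongs to the job. Leave any orange or yellow look-alike of the part that bears tin5_mid alone.

How it is judged:
On the way, in this order (a step that is already met when the one before it is completed fails the run):
1. every full tin stands upright in the carrier's bay and every empty one is in the wash tray, while the mark is still more than 15 mm from below the nozzle (((x of tin1_mid in the frame of bay between -0.022 and 0.022 m and y of tin1_mid in the frame of bay between -0.09 and 0.09 m and z of tin1_mid in the frame of bay between 0.022 and 0.034 m and angle between tin1_mid's own z axis and vertical below 0.12 rad and contact force between tin1 and carrier above 1.5 N) or (x of tin1_mid in the frame of wash between -0.064 and 0.064 m and y of tin1_mid in the frame of wash between -0.124 and 0.124 m and z of tin1_mid in the frame of wash between 0.02 and 0.045 m and contact force between tin1 and wash below 1.5 N)) and ((x of tin2_mid in the frame of bay between -0.022 and 0.022 m and y of tin2_mid in the frame of bay between -0.09 and 0.09 m and z of tin2_mid in the frame of bay between 0.022 and 0.034 m and angle between tin2_mid's own z axis and vertical below 0.12 rad and contact force between tin2 and carrier above 1.5 N) or (x of tin2_mid in the frame of wash between -0.064 and 0.064 m and y of tin2_mid in the frame of wash between -0.124 and 0.124 m and z of tin2_mid in the frame of wash between 0.02 and 0.045 m and contact force between tin2 and wash below 1.5 N)) and ((x of tin3_mid in the frame of bay between -0.022 and 0.022 m and y of tin3_mid in the frame of bay between -0.09 and 0.09 m and z of tin3_mid in the frame of bay between 0.022 and 0.034 m and angle between tin3_mid's own z axis and vertical below 0.12 rad and contact force between tin3 and carrier above 1.5 N) or (x of tin3_mid in the frame of wash between -0.064 and 0.064 m and y of tin3_mid in the frame of wash between -0.124 and 0.124 m and z of tin3_mid in the frame of wash between 0.02 and 0.045 m and contact force between tin3 and wash below 1.5 N)) and ((x of tin4_mid in the frame of bay between -0.022 and 0.022 m and y of tin4_mid in the frame of bay between -0.09 and 0.09 m and z of tin4_mid in the frame of bay between 0.022 and 0.034 m and angle between tin4_mid's own z axis and vertical below 0.12 rad and contact force between tin4 and carrier above 1.5 N) or (x of tin4_mid in the frame of wash between -0.064 and 0.064 m and y of tin4_mid in the frame of wash between -0.124 and 0.124 m and z of tin4_mid in the frame of wash between 0.02 and 0.045 m and contact force between tin4 and wash below 1.5 N)) and ((x of tin5_mid in the frame of bay between -0.022 and 0.022 m and y of tin5_mid in the frame of bay between -0.09 and 0.09 m and z of tin5_mid in the frame of bay between 0.022 and 0.034 m and angle between tin5_mid's own z axis and vertical below 0.12 rad and contact force between tin5 and carrier above 1.5 N) or (x of tin5_mid in the frame of wash between -0.064 and 0.064 m and y of tin5_mid in the frame of wash between -0.124 and 0.124 m and z of tin5_mid in the frame of wash between 0.02 and 0.045 m and contact force between tin5 and wash below 1.5 N)) and ((x of tin6_mid in the frame of bay between -0.022 and 0.022 m and y of tin6_mid in the frame of bay between -0.09 and 0.09 m and z of tin6_mid in the frame of bay between 0.022 and 0.034 m and angle between tin6_mid's own z axis and vertical below 0.12 rad and contact force between tin6 and carrier above 1.5 N) or (x of tin6_mid in the frame of wash between -0.064 and 0.064 m and y of tin6_mid in the frame of wash between -0.124 and 0.124 m and z of tin6_mid in the frame of wash between 0.02 and 0.045 m and contact force between tin6 and wash below 1.5 N)) and horizontal distance between mark and nozzle above 0.015 m), for 0.2 s.
2. the loaded carrier lies with its mark under the nozzle tip (((x of tin1_mid in the frame of bay between -0.022 and 0.022 m and y of tin1_mid in the frame of bay between -0.09 and 0.09 m and z of tin1_mid in the frame of bay between 0.022 and 0.034 m and angle between tin1_mid's own z axis and vertical below 0.12 rad and contact force between tin1 and carrier above 1.5 N) or (x of tin1_mid in the frame of wash between -0.064 and 0.064 m and y of tin1_mid in the frame of wash between -0.124 and 0.124 m and z of tin1_mid in the frame of wash between 0.02 and 0.045 m and contact force between tin1 and wash below 1.5 N)) and ((x of tin2_mid in the frame of bay between -0.022 and 0.022 m and y of tin2_mid in the frame of bay between -0.09 and 0.09 m and z of tin2_mid in the frame of bay between 0.022 and 0.034 m and angle between tin2_mid's own z axis and vertical below 0.12 rad and contact force between tin2 and carrier above 1.5 N) or (x of tin2_mid in the frame of wash between -0.064 and 0.064 m and y of tin2_mid in the frame of wash between -0.124 and 0.124 m and z of tin2_mid in the frame of wash between 0.02 and 0.045 m and contact force between tin2 and wash below 1.5 N)) and ((x of tin3_mid in the frame of bay between -0.022 and 0.022 m and y of tin3_mid in the frame of bay between -0.09 and 0.09 m and z of tin3_mid in the frame of bay between 0.022 and 0.034 m and angle between tin3_mid's own z axis and vertical below 0.12 rad and contact force between tin3 and carrier above 1.5 N) or (x of tin3_mid in the frame of wash between -0.064 and 0.064 m and y of tin3_mid in the frame of wash between -0.124 and 0.124 m and z of tin3_mid in the frame of wash between 0.02 and 0.045 m and contact force between tin3 and wash below 1.5 N)) and ((x of tin4_mid in the frame of bay between -0.022 and 0.022 m and y of tin4_mid in the frame of bay between -0.09 and 0.09 m and z of tin4_mid in the frame of bay between 0.022 and 0.034 m and angle between tin4_mid's own z axis and vertical below 0.12 rad and contact force between tin4 and carrier above 1.5 N) or (x of tin4_mid in the frame of wash between -0.064 and 0.064 m and y of tin4_mid in the frame of wash between -0.124 and 0.124 m and z of tin4_mid in the frame of wash between 0.02 and 0.045 m and contact force between tin4 and wash below 1.5 N)) and ((x of tin5_mid in the frame of bay between -0.022 and 0.022 m and y of tin5_mid in the frame of bay between -0.09 and 0.09 m and z of tin5_mid in the frame of bay between 0.022 and 0.034 m and angle between tin5_mid's own z axis and vertical below 0.12 rad and contact force between tin5 and carrier above 1.5 N) or (x of tin5_mid in the frame of wash between -0.064 and 0.064 m and y of tin5_mid in the frame of wash between -0.124 and 0.124 m and z of tin5_mid in the frame of wash between 0.02 and 0.045 m and contact force between tin5 and wash below 1.5 N)) and ((x of tin6_mid in the frame of bay between -0.022 and 0.022 m and y of tin6_mid in the frame of bay between -0.09 and 0.09 m and z of tin6_mid in the frame of bay between 0.022 and 0.034 m and angle between tin6_mid's own z axis and vertical below 0.12 rad and contact force between tin6 and carrier above 1.5 N) or (x of tin6_mid in the frame of wash between -0.064 and 0.064 m and y of tin6_mid in the frame of wash between -0.124 and 0.124 m and z of tin6_mid in the frame of wash between 0.02 and 0.045 m and contact force between tin6 and wash below 1.5 N)) and horizontal distance between mark and nozzle below 0.008 m and height (world z) of mark below 0.01 m and linear speed of carrier below 0.02 m/s), for 0.2 s.
At the end, for the whole second after the job is handed in: Every full tin stands upright on the floor of the carrier's bay, every empty tin lies or stands on the floor of the wash tray, and the carrier lies still on the bench with the centre of its mark within 8 mm, seen from above, of the nozzle tip (all of step 2); the robot touches nothing.
It fails at once if the carrier is lifted more than 2 cm off the bench (height (world z) of carrier above 0.02 m).
It fails at once if a bystander (cup, scraper, jar, cutter, bowl, spoon) is moved more than 5 cm (distance of any of cup, scraper, jar, cutter, bowl, spoon from where it was at the start of the episode above 0.05 m).
Of tin1, tin2, tin3, tin4, tin5, tin6 only 5 to 6 are there at a start; the rules pass over those that are not, and their reading is None.
At some moment in a run one of tin1, tin2, tin3, tin4, tin5, tin6, carrier may be knocked a few centimetres aside while the robot is not near it.
Once in a run the grip may slacken for a moment while it holds something.
It also fails if it takes over 210 s, if anything falls off the work surface, if the arm or the gripper's body presses on something with over 40 N, if the wrist force passes 120 N, or if a joint passes its speed limit or range.

### The arm

A 7-joint arm with a two-finger parallel gripper is mounted at the origin on the work surface. World frame = base frame: x ahead of the robot, y to its left, z up, the work surface at z = 0. Lengths are in m, angles in rad, forces in N, time in s.
With the tool pointing down it reaches from about 0.425 to 0.95 m from the base axis. Payload 4.7 kg.
Tool frame: the origin (TCP) lies midway between the tips of the shut fingers; the grasp point (between the pads) lies bot.grip_depth behind it (bot.grip_depth is the distance from the TCP to the grasp point, in m); z points along the fingers, y is the direction in which the jaws open and shut (so a half turn about z gives the same grasp; the last joint's range is limited). The gripper opens to 85 mm and grips with 20 to 120 N. Pads are 22 mm wide; open, the fingers measure 114 mm over their backs; the gripper's body (76 mm by 85 mm) begins 54 mm behind the grasp point. The pads swing forward as they close: fully open they stand 13 mm farther back than shut.
Start: joints at [-1.144, 0.469, -0.049, 1.532, 0.024, 1.141, -0.082], TCP at [0.297, 0.606, 0.231] pointing down, gripper open.
Joint ranges: [-2.59, 2.59], [-0.33, 1.99], [-1.39, 1.29], [0.1, 2.45], [-1.04, 4.18], [0.21, 1.99], [-2.66, 2.66]. Speed limits (rad/s): [2.57, 2.57, 3.14, 3.14, 3.14, 3.14, 3.14].

### API

Orientations are given as a rotation vector (axis times angle).
In Python, from bench import bot gives the robot as it stands. The module is installed in compiled form; this text tells all that it offers.
- The arm moves only by the tool send_rows, never from a script. Its arguments are lists of equal length, an entry for each row: "xyz": the shift along the tool's x, y, z normalised to -1 to 1, where 1 is 0.1 m, a list of three; "turn": the turn, a rotation vector about the tool's x, y, z normalised to -1 to 1, where 1 is 2 pi rad, a list of three. In form: {"xyz": [[x, y, z], ...], "turn": [[ax, ay, az], ...]}. A call has 1 to 5 rows; each row shifts and turns the commanded pose from where the row before left it, along the tool's axes as they then stand; what a row does not reach is not made up. A row lasts 1/12 s, in which the tool goes at most 41.7 mm and 7.16 degrees, less where a joint would pass 70% of its speed; a pose out of reach is approached as far as the arm can. A call with a number of a shift or a turn outside -1 to 1 is refused whole. A call with a gripper value outside its range is refused whole. "claw" is the opening, from 0 (shut) to 1 (fully open), set as the call begins (left out, the last holds). The fingers move at their own pace and stop on an object; "squeeze" is the grip in N (left out, the last holds). Time passes only in rows, so rows that do not move let the fingers close. It gives the time, the measured TCP pose, the force and the opening at its end, in the units of the state.
- bot.read_state(): the state, without advancing time (a new reading comes with each control period).
- bot.grab_frame(name): name is "scene" or "side" or "wrist"; returns the picture (400x640x3 uint8, red, green, blue); there is no depth.
- bot.camera_info(name): a dict with "mtx" (3x3 intrinsics, pixels), "rvec" (rotation vector, rad) and "tvec" (3), from world to camera coordinates, as OpenCV has them. Camera axes: x right, y down, z forward; pixel columns grow to the right and rows downward; lengths in m; the calibration is good to about 2 mm. A picture is of the moment at which its call begins: read the wrist's pose just before it. camera_info takes no time and is no camera call; for the wrist camera it gives the pose at the moment of the call.
- bot.job_done(): hands the job in, once; it reports no verdict.
The state is a dict: "t": time; "q": joint angles; "qd": joint speeds; "tau": joint torques, N m; "tool_pos": TCP position; "orientation": TCP orientation; "contact_force": force on the tool from outside, world axes, zero at the start; "ft_torque": the same for the moment, N m; "finger_gap": finger opening in m.
Only numpy, scipy, OpenCV 4.12 (cv2) and the standard library are available. Lean on these libraries where they do the work, as an engineer would, in place of code of your own. Each camera call takes 0.05 s, during which the arm holds its last target.

## Working session

There is one attempt and no reset: what is moved stays moved. The work goes in short steps, Python scripts to look and compute and a tool call to move; the robot and the scene stay as the last step left them, time stands still between calls to the robot, and variables do not carry over. Pictures are saved under pics/ and viewed, and the job is handed in when it is done.

Besides the shell and the picture viewer there is one more tool, called after ">>>" as name(argument=value, ...), one argument or row to a line, values as JSON. send_rows: Moves the arm, as the interface text tells. Scaled input: -1 to 1 covers 0.1 m each way for a shift and 2 pi rad each way for a turn. Its arguments: {"type":"object","properties":{"xyz":{"type":"array"},"turn":{"type":"array"},"claw":{"type":"number"},"squeeze":{"type":"number"}},"required":["xyz","turn"]}

```bash
mkdir -p pics
python3 - <<'E'
from bench import bot
import cv2,numpy as np
s=bot.read_state(); print(s, bot.grip_depth)
for n in ["scene","side","wrist"]:
    c=bot.camera_info(n); im=bot.grab_frame(n)
    cv2.imwrite(f"pics/{n}0.png",im[:,:,::-1])
    R=cv2.Rodrigues(np.array(c["rvec"]))[0]
    print(n,np.round(c["mtx"],1).tolist(),(-R.T@np.array(c["tvec"]).ravel()).round(3),R.round(3).tolist())
E
```

```text
{'t': 0.0, 'q': array([-1.14394048,  0.46944277, -0.04859419,  1.53368201,  0.02412877,
        1.14097475, -0.08228888]), 'qd': array([ 0.00050396,  0.00028591, -0.00135415,  0.0010643 ,  0.0008486 ,
       -0.00027237,  0.00144063]), 'tau': array([-6.59661646e-05, -5.10305250e+01, -4.69733344e-02, -2.37709451e+01,
        1.05581403e-02,  7.42718170e-03, -6.81288540e-06]), 'tool_pos': array([0.29684107, 0.60559022, 0.23026556]), 'orientation': array([-7.09560283e-01, -3.06006266e+00,  2.96830087e-03]), 'contact_force': array([-0.19611551,  0.75648005,  0.93862401]), 'ft_torque': array([ 0.02634595, -0.00417413,  0.03732082]), 'finger_gap': 0.08496083754062089} 0.0187
scene [[446.4, 0.0, 320.5], [0.0, 446.4, 204.7], [0.0, 0.0, 1.0]] [1.347 0.664 0.967] [[-0.601, 0.799, -0.01], [0.53, 0.39, -0.753], [-0.597, -0.458, -0.658]]
side [[515.7, 0.0, 311.4], [0.0, 515.7, 198.1], [0.0, 0.0, 1.0]] [ 0.271 -1.117  0.965] [[0.969, -0.247, -0.02], [-0.166, -0.585, -0.794], [0.184, 0.772, -0.608]]
wrist [[295.3, 0.0, 323.1], [0.0, 295.3, 197.4], [0.0, 0.0, 1.0]] [0.222 0.644 0.374] [[0.44, 0.898, -0.001], [0.851, -0.417, 0.32], [0.287, -0.142, -0.947]]
```

View pics/scene0.png

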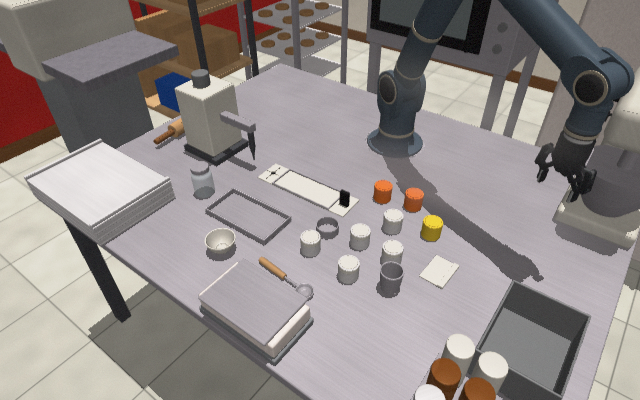

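View pics/side0.png

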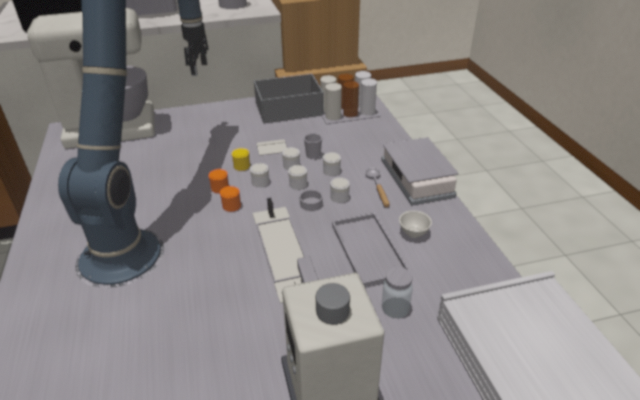

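View pics/wrist0.png

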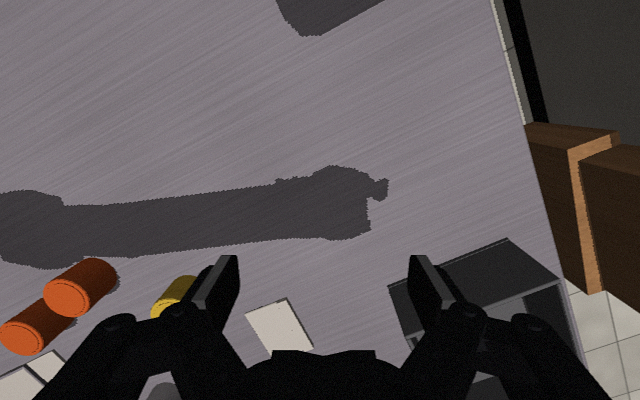

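Scene picture: five white-lid tins at about (393,221), (360,237), (311,243), (392,252) and (348,269). The orange ones at (383,191) and (413,199) and the yellow one at (431,228) are look-alikes to leave alone. The carrier is at (310,190), the wash tray at (248,215), and the nozzle at (253,160).

```bash
cat > h.py <<'E'
from bench import bot
import cv2,numpy as np
def cam(n):
    c=bot.camera_info(n); return np.array(c["mtx"]),cv2.Rodrigues(np.array(c["rvec"]))[0],np.array(c["tvec"]).ravel()
def ray(C,u,v,z):
    K,R,t=C; d=R.T@np.linalg.inv(K)@np.array([u,v,1.]); o=-R.T@t
    return o+d*(z-o[2])/d[2]
def proj(C,p):
    K,R,t=C; q=K@(R@np.asarray(p,float)+t); return q[:2]/q[2]
def blobs(im,roi,thr=185,mina=40,z=0.056,C=None):
    hsv=cv2.cvtColor(im,cv2.COLOR_RGB2HSV); m=((hsv[...,2]>thr)&(hsv[...,1]<45)).astype(np.uint8)
    k=np.zeros_like(m); x0,y0,x1,y1=roi; k[y0:y1,x0:x1]=1; m*=k
    n,l,st,ce=cv2.connectedComponentsWithStats(m)
    return [(ce[i].round(1),st[i].tolist(), ray(C,*ce[i],z).round(4)) for i in range(1,n) if st[i][4]>=mina],m
E
python3 - <<'E'
from h import *
im=cv2.imread("pics/scene0.png")[:,:,::-1].copy(); C=cam("scene")
b,m=blobs(im,(150,160,470,300),C=C)
for x in b: print(x)
c=im[150:300,180:460]; cv2.imwrite("pics/sc_zoom.png",cv2.resize(c[:,:,::-1],None,fx=2.8,fy=2.8,interpolation=cv2.INTER_CUBIC))
im=cv2.imread("pics/side0.png"); C=cam("side")
b,m=blobs(im[:,:,::-1].copy(),(200,120,400,300),thr=175,C=C)
for x in b: print(x)
cv2.imwrite("pics/si_zoom.png",cv2.resize(im[120:310,190:440],None,fx=3,fy=3,interpolation=cv2.INTER_CUBIC))
E
```

```text
(array([273. , 172.7]), [258, 163, 31, 21, 288], array([ 0.4834, -0.199 ,  0.056 ]))
(array([155.9, 178.4]), [150, 169, 19, 20, 194], array([ 0.739, -0.495,  0.056]))
(array([308.4, 188.6]), [275, 171, 65, 37, 1080], array([ 0.4794, -0.0496,  0.056 ]))
(array([343.3, 206.3]), [329, 195, 30, 21, 228], array([0.4842, 0.091 , 0.056 ]))
(array([374.7, 216. ]), [366, 209, 17, 13, 74], array([0.4643, 0.192 , 0.056 ]))
(array([393.3, 214.4]), [383, 208, 21, 14, 210], array([0.4252, 0.2333, 0.056 ]))
(array([214.6, 236.9]), [195, 221, 41, 29, 504], array([ 0.8123, -0.1313,  0.056 ]))
(array([360.1, 229.6]), [350, 223, 21, 15, 228], array([0.5394, 0.1888, 0.056 ]))
(array([309.3, 236.3]), [297, 229, 23, 15, 241], array([0.6488, 0.0864, 0.056 ]))
(array([336. , 270.7]), [253, 234, 152, 66, 3635], array([0.708 , 0.2225, 0.056 ]))
(array([440.6, 275.6]), [390, 234, 80, 66, 2114], array([0.5588, 0.452 , 0.056 ]))
(array([201.6, 272.2]), [156, 239, 105, 61, 2078], array([ 0.9239, -0.061 ,  0.056 ]))
(array([406.5, 261.2]), [402, 257, 12, 11, 49], array([0.5674, 0.3563, 0.056 ]))
(array([331.1, 267.9]), [322, 262, 16, 12, 56], array([0.7075, 0.2065, 0.056 ]))
(array([276.7, 148.1]), [258, 140, 41, 16, 372], array([0.5028, 0.3346, 0.056 ]))
(array([331.4, 156.5]), [324, 153, 16, 9, 103], array([0.6636, 0.2348, 0.056 ]))
(array([258.7, 167.5]), [251, 164, 16, 9, 109], array([0.4255, 0.2371, 0.056 ]))
(array([297.5, 169.7]), [290, 166, 16, 9, 113], array([0.5409, 0.1914, 0.056 ]))
(array([339.6, 182.4]), [331, 178, 18, 10, 132], array([0.6478, 0.0904, 0.056 ]))
(array([281. , 212.8]), [275, 207, 14, 12, 125], array([ 0.4479, -0.0042,  0.056 ]))
(array([261.1, 216.5]), [254, 211, 17, 12, 145], array([ 0.3911, -0.0054,  0.056 ]))
(array([281. , 248.2]), [259, 220, 43, 60, 1662], array([ 0.4187, -0.1465,  0.056 ]))
(array([319.8, 287.8]), [275, 274, 94, 26, 1193], array([ 0.4797, -0.3053,  0.056 ]))
```

View pics/sc_zoom.png

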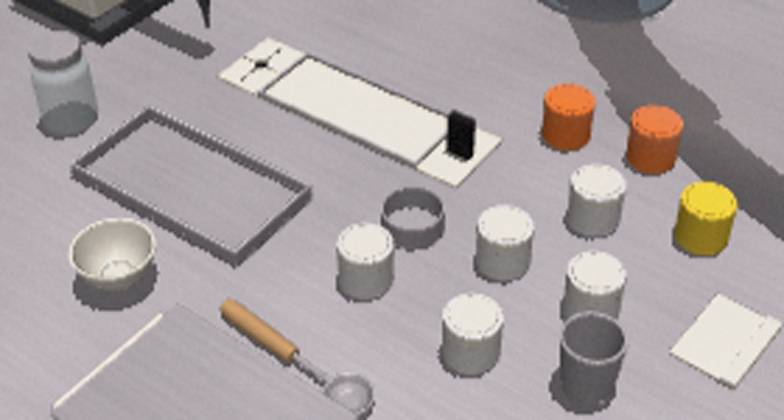

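View pics/si_zoom.png

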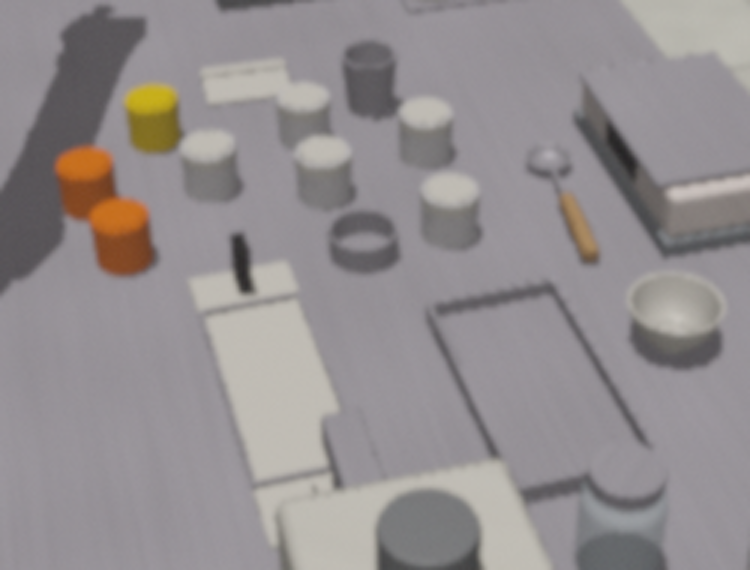

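Run:
```python
from h import *
C=cam("scene");S=cam("side")
z=lambda u,v:(180+u/2.8,150+v/2.8); y=lambda u,v:(190+u/3,120+v/3)
def r(n,C,p,h): print(n,ray(C,*p,h).round(4)[:2])
r("D",C,z(473,313),.056); r("E",C,z(596,270),.056); r("E side",S,y(302,93),.056); r("D side",S,y(426,110),.056)
r("B",C,z(505,224),.056); r("A",C,z(597,182),.056); r("C",C,z(365,242),.056)
for p in [(220,75),(267,38),(500,142),(457,185)]: r("car",C,z(*p),.004)
r("mark",C,z(262,64),.004)
for p in [(190,278),(290,264)]: r("car side",S,y(*p),.004)
for p in [(72,170),(150,110),(312,190),(236,262)]: r("wash",C,z(*p),.022)
for p in [(428,308),(552,285)]: r("wash side",S,y(*p),.022)
r("handletop",C,z(463,118),.06); r("handletop side",S,y(238,236),.06)
r("cutter",C,z(414,203),.03);r("cup",C,z(594,334),.07);r("cup s",S,y(370,55),.07)
r("orange1",C,z(570,100),.056);r("orange2",C,z(656,122),.056);r("yel",C,z(707,198),.056)
im=cv2.imread("pics/scene0.png"); cv2.imwrite("pics/noz.png",cv2.resize(im[90:190,190:290],None,fx=6,fy=6,interpolation=cv2.INTER_CUBIC))
```

```text
D [0.6615 0.2325]
E [0.5415 0.2991]
E side [0.5438 0.3042]
D side [0.6651 0.2335]
B [0.5404 0.1902]
A [0.4276 0.2345]
C [0.6474 0.0893]
car [ 0.4824 -0.2736]
car [ 0.3874 -0.2782]
car [0.3819 0.0827]
car [0.4736 0.0847]
mark [ 0.4337 -0.246 ]
car side [0.3788 0.0821]
car side [0.4789 0.077 ]
wash [ 0.7282 -0.2709]
wash [ 0.5989 -0.2768]
wash [ 0.5922 -0.0297]
wash [ 0.7247 -0.0228]
wash side [ 0.5865 -0.0459]
wash side [ 0.7103 -0.0452]
handletop [0.4279 0.0596]
handletop side [0.4276 0.0635]
cutter [0.5487 0.0791]
cup [0.6265 0.3445]
cup s [0.6302 0.339 ]
orange1 [0.3233 0.1384]
orange2 [0.3001 0.2376]
yel [0.3806 0.3408]
```

View pics/noz.png

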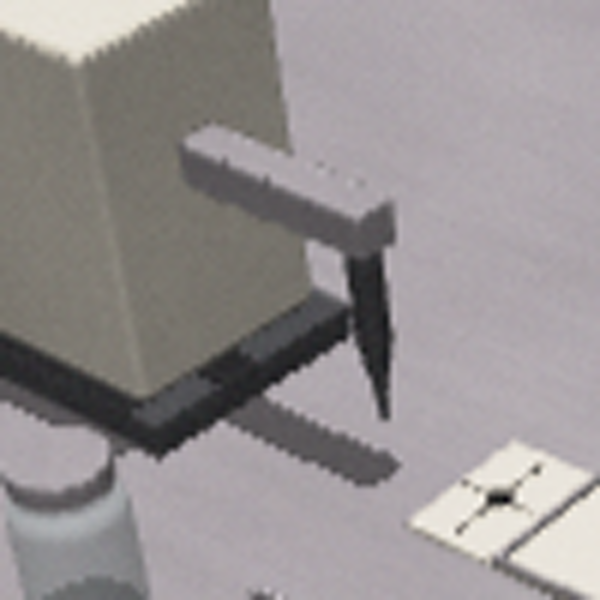

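Run:
```python
from h import *
C=cam("scene")
print(ray(C,254.2,159.7,.028),ray(C,273.3,172.8,.004))
print(ray(C,190+372/6,90+252/6,.15))
# side zoom of nozzle
im=bot.grab_frame("side");cv2.imwrite("pics/noz2.png",cv2.resize(im[240:340,250:380,::-1],None,fx=6,fy=6,interpolation=cv2.INTER_CUBIC))
```

```text
[ 0.43864835 -0.33248214  0.028     ] [ 0.4339844  -0.24696911  0.004     ]
[ 0.44161784 -0.32197591  0.15      ]
```

View pics/noz2.png

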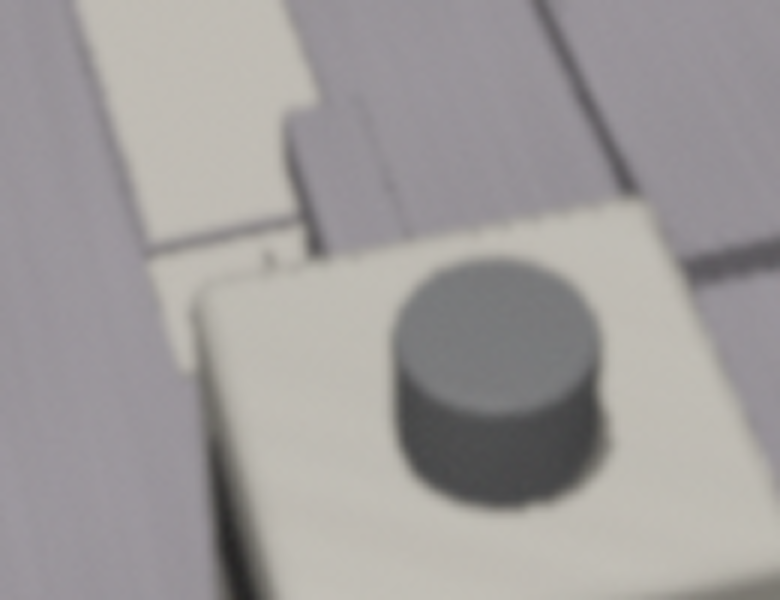

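>>> send_rows(
  xyz=[
    [0,0,0],
    [0,0,0],
    [0,0,0],
    [0,0,0],
    [0,0,0],
  ],
  turn=[
    [0,0,0.0197],
    [0,0,0.0197],
    [0,0,0.0197],
    [0,0,0.0197],
    [0,0,0.0197],
  ],
  claw=1,
  squeeze=40,
)

```text
t: 0.62
tool_pos: [0.297, 0.6059, 0.231]
orientation: [-1.616, -2.694, 0.001]
contact_force: [0.2, -0.4, -0.8]
finger_gap: 0.0856
```

>>> send_rows(
  xyz=[
    [0,0,0],
    [0,0,0],
    [0,0,0],
    [0,0,0],
    [-0.3,0.1,0],
  ],
  turn=[
    [0,0,0.0195],
    [0,0,0.0195],
    [0,0,0.0195],
    [0,0,0.0195],
    [0,0,0],
  ],
)

```text
t: 1.03
tool_pos: [0.3027, 0.5814, 0.2303]
orientation: [-2.207, -2.23, -0.001]
contact_force: [-1.1, 0.4, -0.0]
finger_gap: 0.0853
```

>>> send_rows(
  xyz=[
    [-0.35,0.12,0],
    [-0.35,0.12,0],
    [-0.35,0.12,0],
    [-0.35,0.12,0],
    [-0.35,0.12,0],
  ],
  turn=[
    [0,0,0],
    [0,0,0],
    [0,0,0],
    [0,0,0],
    [0,0,0],
  ],
)

```text
t: 1.45
tool_pos: [0.3685, 0.3997, 0.2312]
orientation: [-2.214, -2.228, 0.0]
contact_force: [0.9, -0.1, -0.1]
finger_gap: 0.0854
```

>>> send_rows(
  xyz=[
    [-0.35,0.12,0],
    [-0.35,0.12,0],
    [-0.35,0.12,0],
    [-0.35,0.12,0],
    [0,0,0],
  ],
  turn=[
    [0,0,0],
    [0,0,0],
    [0,0,0],
    [0,0,0],
    [0,0,0],
  ],
)

```text
t: 1.87
tool_pos: [0.4198, 0.2538, 0.2316]
orientation: [2.226, 2.213, -0.002]
contact_force: [1.0, -0.7, -0.3]
finger_gap: 0.085
```

```bash
cat > st.py <<'E'
from h import *
from scipy.spatial.transform import Rotation as Ro
s=bot.read_state(); R=Ro.from_rotvec(s["orientation"]).as_matrix()
print("t",round(s["t"],2),"p",s["tool_pos"].round(4),"F",s["contact_force"].round(2),"gap",round(s["finger_gap"],4)); print(R.round(3).tolist(),s["q"].round(2))
E
cat > snap.py <<'E'
import sys; from h import *
n,f=sys.argv[1:3]; im=bot.grab_frame(n); cv2.imwrite(f"pics/{f}.png",im[:,:,::-1])
E
python3 st.py; python3 snap.py wrist w1
```

```text
t 1.87 p [0.4198 0.2538 0.2316] F [ 0.97 -0.68 -0.25] gap 0.085
[[0.006, 1.0, 0.001], [1.0, -0.006, -0.003], [-0.003, 0.001, -1.0]] [-0.93  0.17  0.34  1.97 -0.06  1.01 -0.57]
```

View pics/w1.png

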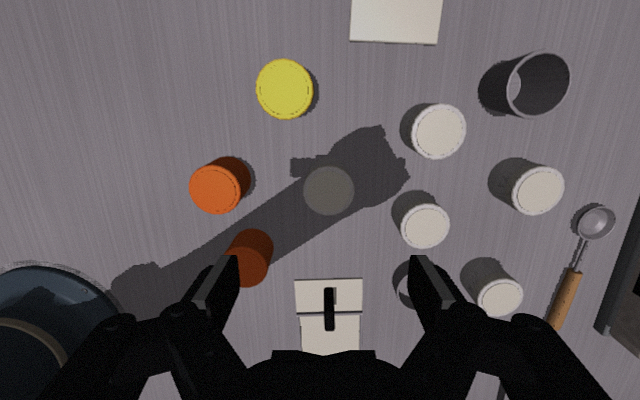

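```bash
cat >> h.py <<'E'
def lids(n="wrist",fn=None,names=None):
    """fit ellipses to lid outlines; names: dict name->(u,v) seed"""
    C=cam(n); im=bot.grab_frame(n); out={}
    if fn: cv2.imwrite(f"pics/{fn}.png",im[:,:,::-1])
    return C,im
E
python3 - <<'E'
from h import *
C=cam("wrist")
for n,p in dict(A=(329,190),B=(425,226),E=(440,131),D=(538,190),C=(500,298)).items(): print(n,ray(C,*p,.056).round(4))
print(ray(C,329,296,.06)); print(ray(C,329,190,.0))
s=bot.read_state();print(s["tool_pos"])
E
```

```text
A [0.4239 0.2427 0.056 ]
B [0.5374 0.198  0.056 ]
E [0.5414 0.308  0.056 ]
D [0.6606 0.2422 0.056 ]
C [0.6452 0.0963 0.056 ]
[0.42439785 0.10297863 0.06      ]
[0.42503159 0.22533295 0.        ]
[0.41858488 0.25772932 0.23157066]
```

Run:
```python
from h import *
C=cam("wrist"); im=bot.grab_frame("wrist"); cv2.imwrite("pics/w2.png",im[:,:,::-1]); S=cam("scene")
g=cv2.cvtColor(im,cv2.COLOR_RGB2HSV)
for n,p,t in [("A",(329,190),105),("B",(425,226),175),("E",(440,131),175),("D",(538,190),175),("C",(500,298),175)]:
    x,y=p; m=np.zeros(im.shape[:2],np.uint8); sub=g[y-35:y+35,x-35:x+35]
    lo=175 if t>150 else 85
    m[y-35:y+35,x-35:x+35]=((sub[...,2]>lo)&(sub[...,1]<40))*255
    k,l,st,ce=cv2.connectedComponentsWithStats(m); i=1+np.argmax(st[1:,4])
    print(n,ce[i].round(1),st[i].tolist(),ray(C,*ce[i],.056).round(4))
print(bot.read_state()["tool_pos"])
```

```text
A [328.9 194. ] [305, 170, 50, 48, 1763] [0.4238 0.2379 0.056 ]
B [426.  230.1] [403, 209, 47, 43, 1431] [0.5391 0.1926 0.056 ]
E [439.5 135.7] [413, 110, 53, 53, 2091] [0.5414 0.3031 0.056 ]
D [538.6 195.4] [514, 173, 49, 46, 1551] [0.6627 0.2358 0.056 ]
C [501.  301.4] [479, 284, 43, 35, 982] [0.6475 0.0911 0.056 ]
[0.41767448 0.26051867 0.23154489]
```

View pics/w2.png

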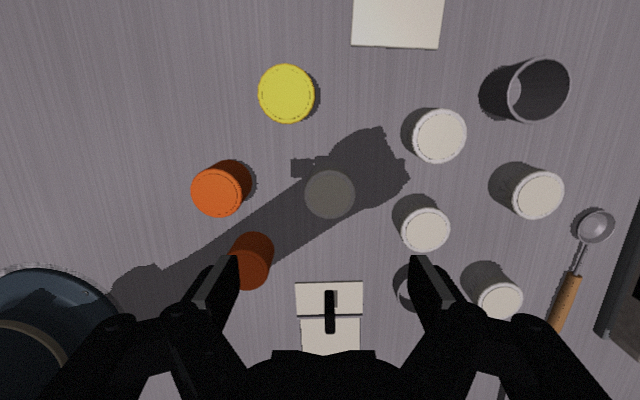

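>>> send_rows(
  xyz=[
    [-0.12,0.04,0.3],
    [-0.11,0.04,0.35],
    [0,0,0.35],
    [0,0,0.35],
    [0,0,0.25],
  ],
  turn=[
    [0,0,0],
    [0,0,0],
    [0,0,0],
    [0,0,0],
    [0,0,0],
  ],
)

```text
t: 2.38
tool_pos: [0.4235, 0.24, 0.0686]
orientation: [-2.211, -2.23, 0.004]
contact_force: [0.3, 0.1, -0.6]
finger_gap: 0.0854
```

>>> send_rows(
  xyz=[
    [0,0,0],
    [0,0,0],
    [0,0,0],
    [0,0,0],
  ],
  turn=[
    [0,0,0],
    [0,0,0],
    [0,0,0],
    [0,0,0],
  ],
)

```text
t: 2.72
tool_pos: [0.4265, 0.2403, 0.0731]
orientation: [2.214, 2.229, 0.006]
contact_force: [0.3, -0.6, 0.1]
finger_gap: 0.0854
```

```bash
python3 st.py; python3 snap.py wrist w3
```

```text
t 2.72 p [0.4265 0.2403 0.0731] F [ 0.33 -0.61  0.07] gap 0.0854
[[-0.007, 1.0, 0.003], [1.0, 0.007, 0.003], [0.003, 0.003, -1.0]] [-0.84  0.39  0.29  2.13 -0.19  0.64 -0.41]
```

View pics/w3.png

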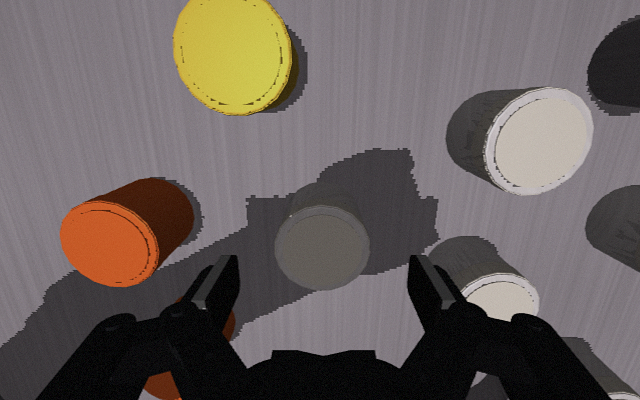

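>>> send_rows(
  xyz=[
    [-0.02,0,0.2],
    [0,0,0.2],
    [0,0,0.15],
    [0,0,0],
    [0,0,0],
  ],
  turn=[
    [0,0,0],
    [0,0,0],
    [0,0,0],
    [0,0,0],
    [0,0,0],
  ],
)

```text
t: 3.18
tool_pos: [0.4257, 0.2372, 0.017]
orientation: [-2.215, -2.228, -0.001]
contact_force: [-0.4, -0.2, 0.1]
finger_gap: 0.0854
```

>>> send_rows(
  xyz=[
    [0,0,0],
    [0,0,0],
    [0,0,0],
    [0,0,0],
    [0,0,0],
  ],
  turn=[
    [0,0,0],
    [0,0,0],
    [0,0,0],
    [0,0,0],
    [0,0,0],
  ],
  claw=0,
  squeeze=40,
)

```text
t: 3.6
tool_pos: [0.4261, 0.2375, 0.0178]
orientation: [-2.215, -2.228, -0.004]
contact_force: [-0.6, -0.1, 5.5]
finger_gap: 0.0573
```

>>> send_rows(
  xyz=[
    [0,0,0],
    [0,0,0],
    [0,0,0],
    [0,0,0],
  ],
  turn=[
    [0,0,0],
    [0,0,0],
    [0,0,0],
    [0,0,0],
  ],
)

```text
t: 3.93
tool_pos: [0.4261, 0.2375, 0.0178]
orientation: [-2.215, -2.228, -0.004]
contact_force: [-0.1, -0.4, 5.7]
finger_gap: 0.0573
```

```bash
python3 st.py
```

```text
t 3.93 p [0.4261 0.2375 0.0178] F [-0.14 -0.43  5.72] gap 0.0573
[[-0.006, 1.0, 0.002], [1.0, 0.006, 0.002], [0.002, 0.002, -1.0]] [-0.8   0.49  0.25  2.16 -0.24  0.52 -0.36]
```

>>> send_rows(
  xyz=[
    [0,0,-0.2],
    [0,0,-0.3],
    [0,0,-0.3],
    [0,0,0],
    [0,0,0],
  ],
  turn=[
    [0,0,0],
    [0,0,0],
    [0,0,0],
    [0,0,0],
    [0,0,0],
  ],
)

```text
t: 4.35
tool_pos: [0.4262, 0.2377, 0.0981]
orientation: [2.214, 2.228, 0.007]
contact_force: [0.4, -0.1, -3.2]
finger_gap: 0.057
```

>>> send_rows(
  xyz=[
    [0,0,0],
    [0,0,0],
  ],
  turn=[
    [0,0,0],
    [0,0,0],
  ],
)

```text
t: 4.52
tool_pos: [0.4242, 0.2364, 0.0952]
orientation: [-2.214, -2.228, 0.004]
contact_force: [-0.5, -0.3, -2.3]
finger_gap: 0.0571
```

>>> send_rows(
  xyz=[
    [0,0,0],
    [0,0,0],
  ],
  turn=[
    [0,0,0],
    [0,0,0],
  ],
)

```text
t: 4.68
tool_pos: [0.4247, 0.2364, 0.0953]
orientation: [-2.215, -2.228, 0.004]
contact_force: [-0.4, -0.4, -3.0]
finger_gap: 0.0572
```

>>> send_rows(
  xyz=[
    [0,0,0],
    [0,0,0],
  ],
  turn=[
    [0,0,0],
    [0,0,0],
  ],
)

```text
t: 4.85
tool_pos: [0.4251, 0.2367, 0.0958]
orientation: [-2.215, -2.228, 0.002]
contact_force: [0.6, -0.6, -2.9]
finger_gap: 0.0568
```

>>> send_rows(
  xyz=[
    [-0.2,0,-0.3],
    [-0.34,0.02,0],
    [-0.34,0.02,0],
    [-0.34,0.02,0],
    [-0.34,0.02,0],
  ],
  turn=[
    [0,0,0],
    [0,0,0],
    [0,0,0],
    [0,0,0],
    [0,0,0],
  ],
)

```text
t: 5.27
tool_pos: [0.4341, 0.0795, 0.1264]
orientation: [-2.214, -2.229, -0.001]
contact_force: [0.2, 0.1, -1.7]
finger_gap: 0.057
```

>>> send_rows(
  xyz=[
    [-0.34,0,0],
    [-0.34,0,0],
    [-0.34,0,0],
    [-0.34,0,0],
    [-0.34,0,0],
  ],
  turn=[
    [0,0,0],
    [0,0,0],
    [0,0,0],
    [0,0,0],
    [0,0,0],
  ],
)

```text
t: 5.68
tool_pos: [0.435, -0.0906, 0.1263]
orientation: [-2.215, -2.228, -0.0]
contact_force: [1.4, 0.4, -2.7]
finger_gap: 0.0571
```

>>> send_rows(
  xyz=[
    [-0.34,0,0],
    [-0.34,0,0],
    [-0.1,0,0],
    [0,0,0],
    [0,0,0],
  ],
  turn=[
    [0,0,0],
    [0,0,0],
    [0,0,0],
    [0,0,0],
    [0,0,0],
  ],
)

```text
t: 6.1
tool_pos: [0.4355, -0.1671, 0.126]
orientation: [-2.216, -2.226, 0.0]
contact_force: [0.2, 0.1, -3.1]
finger_gap: 0.0573
```

```bash
python3 st.py; python3 snap.py wrist w4;python3 snap.py scene s4
```

```text
t 6.1 p [ 0.4355 -0.1671  0.126 ] F [ 0.23  0.08 -3.09] gap 0.0573
[[-0.005, 1.0, -0.001], [1.0, 0.005, 0.001], [0.001, -0.001, -1.0]] [-0.16  0.29  0.51  2.15 -0.2   0.76  0.49]
```

View pics/w4.png

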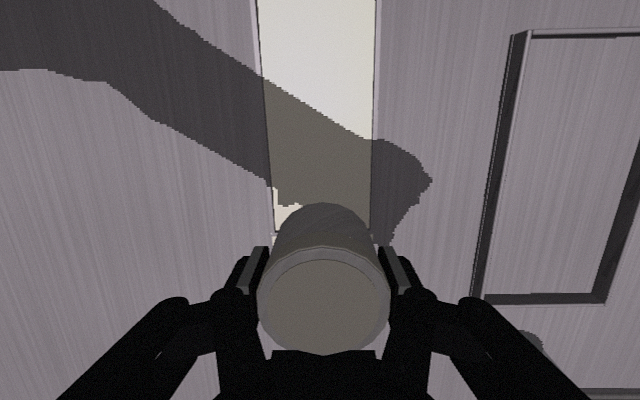

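View pics/s4.png

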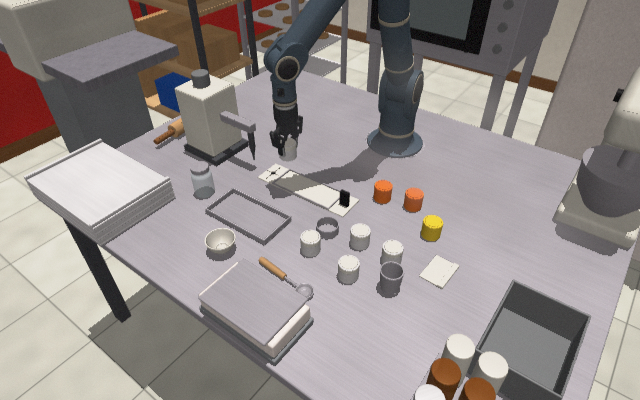

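Run:
```python
from h import *
C=cam("wrist")
for p in [(277,232),(370,230),(259,10),(377,10)]: print(ray(C,*p,.006).round(4))
```

```text
[ 0.3892 -0.2066  0.006 ]
[ 0.4804 -0.2037  0.006 ]
[ 0.3831 -0.0172  0.006 ]
[ 0.4748 -0.0165  0.006 ]
```

>>> send_rows(
  xyz=[
    [-0.02,-0.02,0.2],
    [0,0,0.3],
    [0,0,0.3],
    [0,0,0.15],
    [0,0,0.08],
  ],
  turn=[
    [0,0,0],
    [0,0,0],
    [0,0,0],
    [0,0,0],
    [0,0,0],
  ],
)

```text
t: 6.62
tool_pos: [0.4323, -0.1665, 0.0213]
orientation: [-2.207, -2.228, 0.003]
contact_force: [-23.5, 4.4, 60.0]
finger_gap: 0.0573
```

>>> send_rows(
  xyz=[
    [0,0,0],
    [0,0,0],
  ],
  turn=[
    [0,0,0],
    [0,0,0],
  ],
)

```text
t: 6.78
tool_pos: [0.4344, -0.1682, 0.0234]
orientation: [2.213, 2.23, 0.001]
contact_force: [-0.5, 0.2, -1.9]
finger_gap: 0.0574
```

>>> send_rows(
  xyz=[
    [0,0,0],
    [0,0,0],
  ],
  turn=[
    [0,0,0],
    [0,0,0],
  ],
)

```text
t: 6.95
tool_pos: [0.4346, -0.1687, 0.024]
orientation: [2.213, 2.228, 0.002]
contact_force: [0.2, 0.0, -2.4]
finger_gap: 0.0572
```

>>> send_rows(
  xyz=[
    [0,0,0.01],
    [0,0,0],
    [0,0,0],
    [0,0,0],
    [0,0,0],
  ],
  turn=[
    [0,0,0],
    [0,0,0],
    [0,0,0],
    [0,0,0],
    [0,0,0],
  ],
  claw=1,
)

```text
t: 7.37
tool_pos: [0.4339, -0.1691, 0.0224]
orientation: [2.215, 2.228, 0.001]
contact_force: [-0.2, 0.5, 0.6]
finger_gap: 0.0851
```

>>> send_rows(
  xyz=[
    [0,0,-0.15],
    [0,0,-0.3],
    [0,0,-0.35],
    [0,0,-0.35],
    [0.1,0,0],
  ],
  turn=[
    [0,0,0],
    [0,0,0],
    [0,0,0],
    [0,0,0],
    [0,0,0],
  ],
)

```text
t: 7.78
tool_pos: [0.4375, -0.1623, 0.143]
orientation: [2.211, 2.217, 0.01]
contact_force: [0.9, 0.3, -0.1]
finger_gap: 0.0854
```

>>> send_rows(
  xyz=[
    [0.35,0.1,0],
    [0.35,0.1,0],
    [0.35,0.1,0],
    [0.35,0.1,0],
    [0.35,0.1,0],
  ],
  turn=[
    [0,0,0],
    [0,0,0],
    [0,0,0],
    [0,0,0],
    [0,0,0],
  ],
)

```text
t: 8.2
tool_pos: [0.4828, 0.0179, 0.1375]
orientation: [-2.215, -2.228, -0.001]
contact_force: [0.3, -0.3, 0.4]
finger_gap: 0.0857
```

>>> send_rows(
  xyz=[
    [0.35,0.1,0],
    [0.35,0.1,0],
    [0.35,0.1,0],
    [0.35,0.1,0],
    [0.35,0.1,0],
  ],
  turn=[
    [0,0,0],
    [0,0,0],
    [0,0,0],
    [0,0,0],
    [0,0,0],
  ],
)

```text
t: 8.62
tool_pos: [0.5317, 0.1933, 0.1373]
orientation: [-2.215, -2.228, -0.0]
contact_force: [0.9, -0.2, 1.1]
finger_gap: 0.0856
```

>>> send_rows(
  xyz=[
    [0,0,0],
    [0,0,0],
    [0,0,0],
  ],
  turn=[
    [0,0,0],
    [0,0,0],
    [0,0,0],
  ],
)

```text
t: 8.87
tool_pos: [0.5313, 0.1908, 0.137]
orientation: [2.215, 2.228, -0.002]
contact_force: [-0.4, -0.3, -0.5]
finger_gap: 0.0858
```

```bash
python3 st.py; python3 snap.py wrist w5;python3 snap.py scene s5
```

```text
t 8.87 p [0.5313 0.1908 0.137 ] F [-0.4 -0.3 -0.5] gap 0.0858
[[-0.006, 1.0, -0.001], [1.0, 0.006, -0.001], [-0.001, -0.001, -1.0]] [-0.73  0.41  0.4   1.91 -0.2   0.86 -0.22]
```

View pics/w5.png

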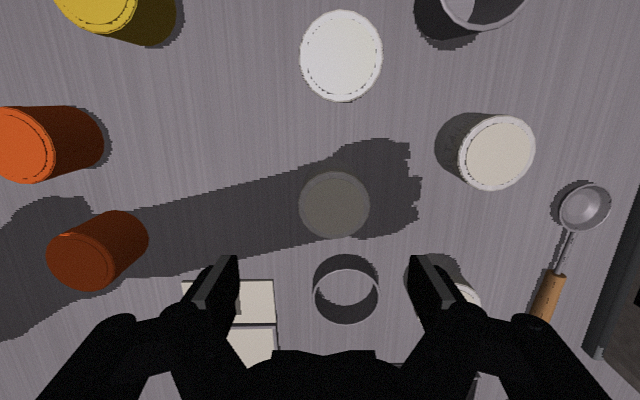

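View pics/s5.png

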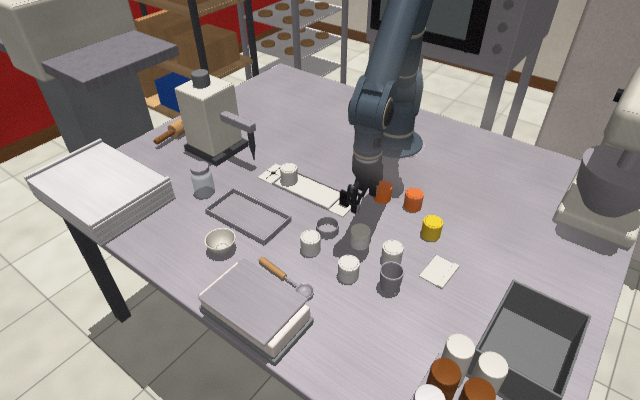

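Tin A stands in the bay in the scene picture at (288,175). The wrist picture shows tin B's lid at (334,205).

Run:
```python
from h import *
C=cam("wrist"); print(ray(C,334,204,.056))
for n,p in dict(E=(341,55),D=(496,153)).items(): print(n,ray(C,*p,.056))
im=cv2.imread("pics/s5.png"); cv2.imwrite("pics/s5z.png",cv2.resize(im[150:230,240:370],None,fx=5,fy=5))
print(ray(cam("scene"),288.7,169,.06))
```

```text
[0.53870131 0.19203591 0.056     ]
E [0.54186046 0.30167588 0.056     ]
D [0.66206747 0.23400486 0.056     ]
[ 0.4399774  -0.16588552  0.06      ]
```

View pics/s5z.png

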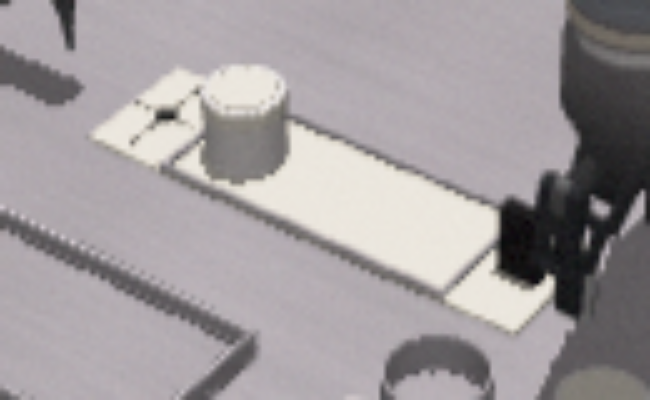

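>>> send_rows(
  xyz=[
    [0.01,0.08,0.2],
    [0,0,0.3],
    [0,0,0.3],
    [0,0,0.25],
    [0,0,0.1],
  ],
  turn=[
    [0,0,0],
    [0,0,0],
    [0,0,0],
    [0,0,0],
    [0,0,0],
  ],
)

```text
t: 9.38
tool_pos: [0.5374, 0.1902, 0.0194]
orientation: [-2.216, -2.224, 0.008]
contact_force: [-0.4, -0.7, -0.7]
finger_gap: 0.0857
```

>>> send_rows(
  xyz=[
    [0,0,0.04],
    [0,0,0],
    [0,0,0],
  ],
  turn=[
    [0,0,0],
    [0,0,0],
    [0,0,0],
  ],
)

```text
t: 9.63
tool_pos: [0.5406, 0.1923, 0.0195]
orientation: [2.215, 2.226, 0.003]
contact_force: [0.3, 0.9, 0.8]
finger_gap: 0.0855
```

>>> send_rows(
  xyz=[
    [0,0,0],
    [0,0,0],
    [0,0,0],
    [0,0,0],
    [0,0,0],
  ],
  turn=[
    [0,0,0],
    [0,0,0],
    [0,0,0],
    [0,0,0],
    [0,0,0],
  ],
  claw=0,
)

```text
t: 10.05
tool_pos: [0.5404, 0.193, 0.0198]
orientation: [2.214, 2.228, 0.003]
contact_force: [-1.1, -0.5, 6.9]
finger_gap: 0.0569
```

>>> send_rows(
  xyz=[
    [0,0,0],
    [0,0,0],
    [0,0,0],
  ],
  turn=[
    [0,0,0],
    [0,0,0],
    [0,0,0],
  ],
)

```text
t: 10.3
tool_pos: [0.5404, 0.193, 0.0198]
orientation: [2.214, 2.228, 0.003]
contact_force: [-0.5, 0.1, 6.8]
finger_gap: 0.057
```

>>> send_rows(
  xyz=[
    [0,0,-0.2],
    [0,0,-0.3],
    [0,0,-0.4],
    [0,0,-0.2],
    [0,0,0],
  ],
  turn=[
    [0,0,0],
    [0,0,0],
    [0,0,0],
    [0,0,0],
    [0,0,0],
  ],
)

```text
t: 10.72
tool_pos: [0.5427, 0.1935, 0.1333]
orientation: [2.213, 2.226, 0.015]
contact_force: [0.5, -0.6, -2.4]
finger_gap: 0.057
```

>>> send_rows(
  xyz=[
    [0,0,0],
    [0,0,0],
    [0,0,0],
  ],
  turn=[
    [0,0,0],
    [0,0,0],
    [0,0,0],
  ],
)

```text
t: 10.97
tool_pos: [0.538, 0.1922, 0.1264]
orientation: [-2.213, -2.227, 0.006]
contact_force: [0.2, -0.4, -2.9]
finger_gap: 0.057
```

>>> send_rows(
  xyz=[
    [0,0,0],
    [0,0,0],
  ],
  turn=[
    [0,0,0],
    [0,0,0],
  ],
)

```text
t: 11.13
tool_pos: [0.5388, 0.1922, 0.1269]
orientation: [-2.214, -2.228, 0.004]
contact_force: [0.1, -0.4, -2.3]
finger_gap: 0.0568
```

>>> send_rows(
  xyz=[
    [0,0,0],
    [0,0,0],
  ],
  turn=[
    [0,0,0],
    [0,0,0],
  ],
)

```text
t: 11.3
tool_pos: [0.5394, 0.1924, 0.1277]
orientation: [-2.215, -2.228, 0.002]
contact_force: [-0.4, -0.2, -2.2]
finger_gap: 0.057
```

>>> send_rows(
  xyz=[
    [-0.32,-0.12,0],
    [-0.32,-0.12,0],
    [-0.32,-0.12,0],
    [-0.32,-0.12,0],
    [-0.32,-0.12,0],
  ],
  turn=[
    [0,0,0],
    [0,0,0],
    [0,0,0],
    [0,0,0],
    [0,0,0],
  ],
)

```text
t: 11.72
tool_pos: [0.4799, 0.0308, 0.1283]
orientation: [2.214, 2.228, 0.0]
contact_force: [0.7, -0.7, -2.3]
finger_gap: 0.0568
```

>>> send_rows(
  xyz=[
    [-0.32,-0.12,0],
    [-0.32,-0.12,0],
    [-0.32,-0.12,0],
    [-0.3,-0.12,0],
    [0,0,0],
  ],
  turn=[
    [0,0,0],
    [0,0,0],
    [0,0,0],
    [0,0,0],
    [0,0,0],
  ],
)

```text
t: 12.13
tool_pos: [0.4304, -0.1002, 0.1286]
orientation: [2.226, 2.216, -0.003]
contact_force: [-0.5, 0.0, -3.1]
finger_gap: 0.057
```

>>> send_rows(
  xyz=[
    [0,0,0],
    [0,0,0],
    [0,0,0],
  ],
  turn=[
    [0,0,0],
    [0,0,0],
    [0,0,0],
  ],
)

```text
t: 12.38
tool_pos: [0.434, -0.0929, 0.1283]
orientation: [2.212, 2.23, 0.001]
contact_force: [-0.2, 0.4, -3.0]
finger_gap: 0.057
```

```bash
python3 st.py; python3 snap.py wrist w6
```

```text
t 12.38 p [ 0.434  -0.0929  0.1283] F [-0.2   0.38 -2.97] gap 0.057
[[-0.008, 1.0, 0.0], [1.0, 0.008, 0.0], [0.0, 0.0, -1.0]] [-0.32  0.24  0.51  2.19 -0.17  0.74  0.31]
```

View pics/w6.png

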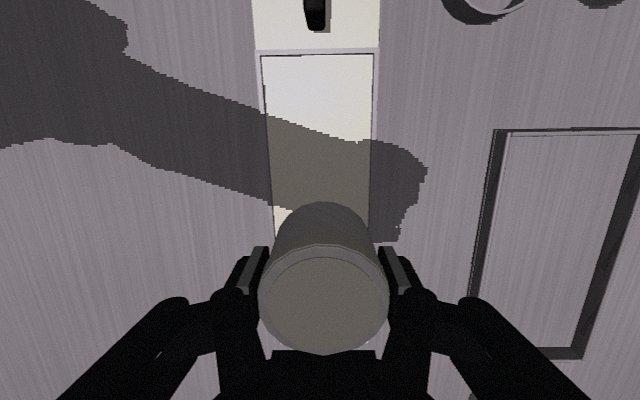

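Run:
```python
from h import *
C=cam("wrist")
for p in [(262,57),(373,55),(273,230),(369,230)]: print(ray(C,*p,.006).round(4))
print("wash",[ray(C,*p,.022).round(4)[:2] for p in [(495,130),(470,347)]],[ray(C,*p,.004).round(4)[:2] for p in [(508,136)]])
```

```text
[0.3814 0.0224 0.006 ]
[0.4723 0.0247 0.006 ]
[ 0.3834 -0.133   0.006 ]
[ 0.4782 -0.1322  0.006 ]
wash [array([ 0.5747, -0.033 ]), array([ 0.5923, -0.2621])] [array([ 0.5977, -0.0399])]
```

>>> send_rows(
  xyz=[
    [0,-0.03,0.2],
    [0,0,0.3],
    [0,0,0.3],
    [0,0,0.1],
    [0,0,0.04],
  ],
  turn=[
    [0,0,0],
    [0,0,0],
    [0,0,0],
    [0,0,0],
    [0,0,0],
  ],
)

```text
t: 12.85
tool_pos: [0.4293, -0.0931, 0.0326]
orientation: [-2.211, -2.228, 0.004]
contact_force: [0.0, -0.2, -2.5]
finger_gap: 0.0573
```

>>> send_rows(
  xyz=[
    [0,0,0.04],
    [0,0,0.03],
    [0,0,0.02],
    [0,0,0],
  ],
  turn=[
    [0,0,0],
    [0,0,0],
    [0,0,0],
    [0,0,0],
  ],
)

```text
t: 13.18
tool_pos: [0.431, -0.0941, 0.0259]
orientation: [2.214, 2.228, 0.002]
contact_force: [-0.5, -0.8, -3.0]
finger_gap: 0.0568
```

```bash
python3 st.py
```

```text
t 13.18 p [ 0.431  -0.0941  0.0259] F [-0.49 -0.79 -2.97] gap 0.0568
[[-0.006, 1.0, 0.002], [1.0, 0.006, 0.0], [0.0, 0.002, -1.0]] [-0.2   0.44  0.39  2.26 -0.35  0.49  0.47]
```

Nearly down, so I lower slightly, release, retract and go towards E.

>>> send_rows(
  xyz=[
    [0,0,0.015],
    [0,0,0],
    [0,0,0],
  ],
  turn=[
    [0,0,0],
    [0,0,0],
    [0,0,0],
  ],
)

```text
t: 13.43
tool_pos: [0.4305, -0.0941, 0.0241]
orientation: [2.214, 2.228, 0.001]
contact_force: [-0.1, 0.0, -2.6]
finger_gap: 0.0573
```

>>> send_rows(
  xyz=[
    [0,0,0],
    [0,0,0],
    [0,0,0],
    [0,0,0],
    [0,0,0],
  ],
  turn=[
    [0,0,0],
    [0,0,0],
    [0,0,0],
    [0,0,0],
    [0,0,0],
  ],
  claw=1,
)

```text
t: 13.85
tool_pos: [0.4305, -0.0942, 0.0239]
orientation: [2.215, 2.228, 0.0]
contact_force: [0.1, 0.2, 0.5]
finger_gap: 0.0856
```

>>> send_rows(
  xyz=[
    [0,0,-0.15],
    [0,0,-0.3],
    [0,0,-0.35],
    [0,0,-0.35],
    [0.1,0,0],
  ],
  turn=[
    [0,0,0],
    [0,0,0],
    [0,0,0],
    [0,0,0],
    [0,0,0],
  ],
)

```text
t: 14.27
tool_pos: [0.4342, -0.0864, 0.1443]
orientation: [2.212, 2.218, 0.013]
contact_force: [1.0, 0.0, 0.0]
finger_gap: 0.0854
```

>>> send_rows(
  xyz=[
    [0.38,0.11,0],
    [0.38,0.11,0],
    [0.38,0.11,0],
    [0.38,0.11,0],
    [0.38,0.11,0],
  ],
  turn=[
    [0,0,0],
    [0,0,0],
    [0,0,0],
    [0,0,0],
    [0,0,0],
  ],
)

```text
t: 14.68
tool_pos: [0.4842, 0.1081, 0.139]
orientation: [-2.215, -2.228, -0.001]
contact_force: [1.2, 0.1, 0.2]
finger_gap: 0.0855
```

>>> send_rows(
  xyz=[
    [0.38,0.11,0],
    [0.38,0.11,0],
    [0.38,0.11,0],
    [0.38,0.11,0],
    [0.38,0.11,0],
  ],
  turn=[
    [0,0,0],
    [0,0,0],
    [0,0,0],
    [0,0,0],
    [0,0,0],
  ],
)

```text
t: 15.1
tool_pos: [0.538, 0.2985, 0.1387]
orientation: [-2.214, -2.228, 0.0]
contact_force: [0.7, -0.6, 0.2]
finger_gap: 0.0854
```

>>> send_rows(
  xyz=[
    [0,0,0],
    [0,0,0],
    [0,0,0],
    [0,0,0],
  ],
  turn=[
    [0,0,0],
    [0,0,0],
    [0,0,0],
    [0,0,0],
  ],
)

```text
t: 15.43
tool_pos: [0.5379, 0.2945, 0.1387]
orientation: [2.217, 2.225, -0.002]
contact_force: [0.2, 0.2, -0.9]
finger_gap: 0.0853
```

```bash
python3 st.py; python3 snap.py wrist w7;python3 snap.py scene s7
```

```text
t 15.43 p [0.5379 0.2945 0.1387] F [ 0.23  0.24 -0.87] gap 0.0853
[[-0.004, 1.0, -0.001], [1.0, 0.004, -0.001], [-0.001, -0.001, -1.0]] [-0.85  0.48  0.38  1.8  -0.21  0.91 -0.37]
```

View pics/w7.png

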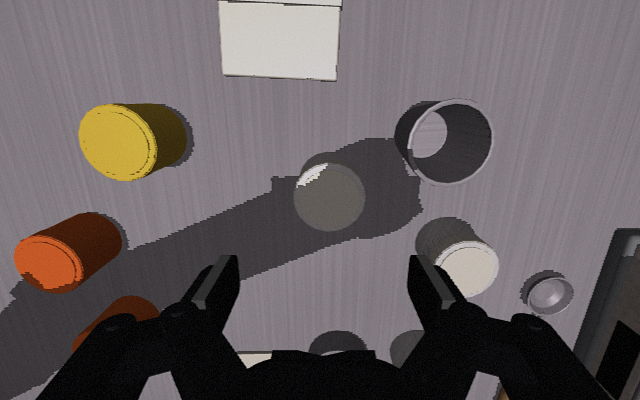

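View pics/s7.png

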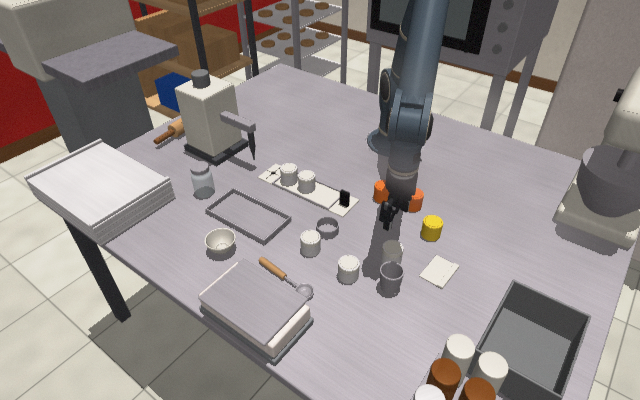

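Two tins now stand in the bay at (288,174) and (306,181). The wrist picture shows tin E's lid at about (330,195).

Run:
```python
from h import *
C=cam("wrist"); print(ray(C,330,196,.056),ray(C,450,141,.07),ray(C,467,268,.056))
```

```text
[0.54212408 0.30329781 0.056     ] [0.6270621 0.3496515 0.07     ] [0.66365832 0.23681389 0.056     ]
```

>>> send_rows(
  xyz=[
    [0.08,0.03,0.2],
    [0,0,0.3],
    [0,0,0.3],
    [0,0,0.25],
    [0,0,0.1],
  ],
  turn=[
    [0,0,0],
    [0,0,0],
    [0,0,0],
    [0,0,0],
    [0,0,0],
  ],
  claw=0.9,
)

```text
t: 15.95
tool_pos: [0.5388, 0.3024, 0.0207]
orientation: [-2.216, -2.226, 0.009]
contact_force: [-0.4, 0.1, -0.7]
finger_gap: 0.0769
```

>>> send_rows(
  xyz=[
    [0,0,0.04],
    [0,0,0],
    [0,0,0],
  ],
  turn=[
    [0,0,0],
    [0,0,0],
    [0,0,0],
  ],
)

```text
t: 16.2
tool_pos: [0.542, 0.3047, 0.0212]
orientation: [2.215, 2.227, 0.004]
contact_force: [-0.0, 0.4, 0.3]
finger_gap: 0.0769
```

>>> send_rows(
  xyz=[
    [0,0,0],
    [0,0,0],
    [0,0,0],
    [0,0,0],
    [0,0,0],
  ],
  turn=[
    [0,0,0],
    [0,0,0],
    [0,0,0],
    [0,0,0],
    [0,0,0],
  ],
  claw=0,
)

```text
t: 16.62
tool_pos: [0.5421, 0.3052, 0.0218]
orientation: [2.214, 2.228, 0.005]
contact_force: [-1.3, -0.8, 7.2]
finger_gap: 0.057
```

>>> send_rows(
  xyz=[
    [0,0,0],
    [0,0,0],
    [0,0,0],
  ],
  turn=[
    [0,0,0],
    [0,0,0],
    [0,0,0],
  ],
)

```text
t: 16.87
tool_pos: [0.5422, 0.3052, 0.0218]
orientation: [2.214, 2.228, 0.005]
contact_force: [0.1, -0.9, 6.5]
finger_gap: 0.057
```

>>> send_rows(
  xyz=[
    [0,0,-0.2],
    [0,0,-0.3],
    [0,0,-0.4],
    [0,0,-0.2],
    [0,0,0],
  ],
  turn=[
    [0,0,0],
    [0,0,0],
    [0,0,0],
    [0,0,0],
    [0,0,0],
  ],
)

```text
t: 17.28
tool_pos: [0.5442, 0.3062, 0.1358]
orientation: [2.214, 2.226, 0.017]
contact_force: [0.9, 0.4, -1.3]
finger_gap: 0.0568
```

>>> send_rows(
  xyz=[
    [0,0,0],
    [0,0,0],
    [0,0,0],
  ],
  turn=[
    [0,0,0],
    [0,0,0],
    [0,0,0],
  ],
)

```text
t: 17.53
tool_pos: [0.5398, 0.3042, 0.1283]
orientation: [-2.214, -2.228, 0.004]
contact_force: [0.3, 0.2, -0.7]
finger_gap: 0.0568
```

>>> send_rows(
  xyz=[
    [0,0,0],
    [0,0,0],
  ],
  turn=[
    [0,0,0],
    [0,0,0],
  ],
)

```text
t: 17.7
tool_pos: [0.5403, 0.3043, 0.1286]
orientation: [-2.214, -2.228, 0.003]
contact_force: [-0.2, -0.7, -0.4]
finger_gap: 0.0572
```

>>> send_rows(
  xyz=[
    [0,0,0],
    [0,0,0],
  ],
  turn=[
    [0,0,0],
    [0,0,0],
  ],
)

```text
t: 17.87
tool_pos: [0.5407, 0.3044, 0.1292]
orientation: [-2.215, -2.228, 0.002]
contact_force: [-0.3, 0.3, -1.2]
finger_gap: 0.0573
```

Run:
```python
from h import *
print(ray(cam("scene"),201,168,.11),ray(cam("scene"),203,193,.0)); print(ray(cam("side"),398,279,.11))
```

```text
[ 0.65354483 -0.35287601  0.11      ] [ 0.65757999 -0.36857303  0.        ]
[ 0.64406038 -0.37437663  0.11      ]
```

>>> send_rows(
  xyz=[
    [-0.35,0.08,0],
    [-0.35,0.08,0],
    [-0.35,0.08,0],
    [-0.35,0.08,0],
    [-0.35,0.08,0],
  ],
  turn=[
    [0,0,0],
    [0,0,0],
    [0,0,0],
    [0,0,0],
    [0,0,0],
  ],
)

```text
t: 18.28
tool_pos: [0.5821, 0.1283, 0.1298]
orientation: [-2.214, -2.228, -0.0]
contact_force: [0.9, 0.2, -0.7]
finger_gap: 0.0568
```

>>> send_rows(
  xyz=[
    [-0.35,0.08,0],
    [-0.35,0.08,0],
    [-0.35,0.08,0],
    [-0.35,0.08,0],
    [-0.35,0.08,0],
  ],
  turn=[
    [0,0,0],
    [0,0,0],
    [0,0,0],
    [0,0,0],
    [0,0,0],
  ],
)

```text
t: 18.7
tool_pos: [0.6232, -0.0466, 0.1297]
orientation: [-2.215, -2.228, -0.0]
contact_force: [0.6, 0.4, 0.4]
finger_gap: 0.057
```

>>> send_rows(
  xyz=[
    [-0.35,0.08,0],
    [-0.35,0.08,0],
    [-0.35,0.08,0],
    [-0.35,0.08,0],
    [-0.35,0.08,0],
  ],
  turn=[
    [0,0,0],
    [0,0,0],
    [0,0,0],
    [0,0,0],
    [0,0,0],
  ],
)

```text
t: 19.12
tool_pos: [0.6642, -0.2214, 0.1296]
orientation: [-2.214, -2.228, -0.0]
contact_force: [1.2, 0.5, -0.6]
finger_gap: 0.0569
```

>>> send_rows(
  xyz=[
    [0,0,0],
    [0,0,0],
    [0,0,0],
    [0,0,0],
    [0,0,0],
  ],
  turn=[
    [0,0,0],
    [0,0,0],
    [0,0,0],
    [0,0,0],
    [0,0,0],
  ],
)

```text
t: 19.53
tool_pos: [0.6644, -0.2174, 0.1296]
orientation: [-2.211, -2.23, -0.001]
contact_force: [0.1, 0.7, -0.4]
finger_gap: 0.0571
```

```bash
python3 st.py; python3 snap.py wrist w8
```

```text
t 19.53 p [ 0.6644 -0.2174  0.1296] F [ 0.1   0.72 -0.42] gap 0.0571
[[-0.009, 1.0, -0.0], [1.0, 0.009, 0.001], [0.001, -0.0, -1.0]] [-0.02  0.62  0.41  1.59 -0.29  0.99  0.5 ]
```

View pics/w8.png

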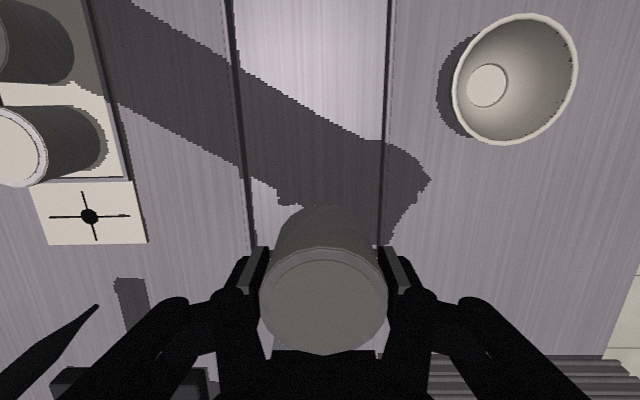

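Run:
```python
from h import *
C=cam("wrist")
for p in [(233,100),(240,100),(386,100),(391,100),(248,230),(376,240)]: print(p,ray(C,*p,.022).round(4))
print("mark",ray(C,89,216,.004)); print("noz",ray(C,98,306,.028))
im=cv2.imread("pics/w8.png"); cv2.imwrite("pics/w8z.png",cv2.resize(im[160:400,0:420],None,fx=1.9,fy=1.9))
```

```text
(233, 100) [ 0.5893 -0.1359  0.022 ]
(240, 100) [ 0.5949 -0.1358  0.022 ]
(386, 100) [ 0.7131 -0.1348  0.022 ]
(391, 100) [ 0.7171 -0.1348  0.022 ]
(248, 230) [ 0.5931 -0.2511  0.022 ]
(376, 240) [ 0.7132 -0.2604  0.022 ]
mark [ 0.43275435 -0.24574605  0.004     ]
noz [ 0.43851081 -0.33302819  0.028     ]
```

View pics/w8z.png

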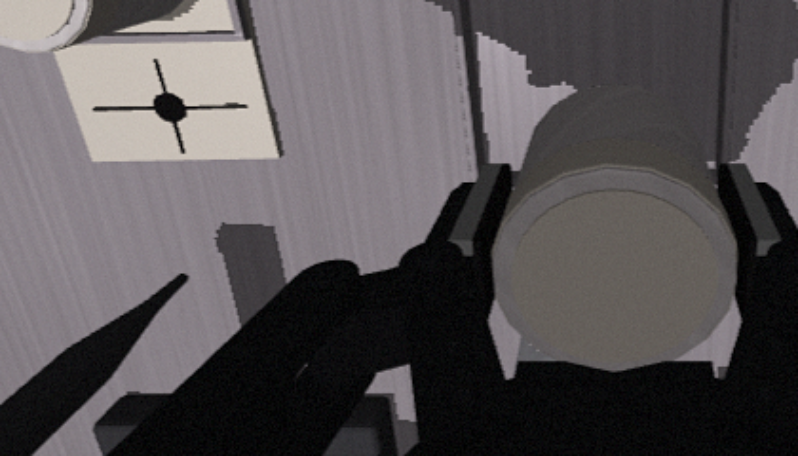

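>>> send_rows(
  xyz=[
    [0,-0.08,0.2],
    [0,0,0.3],
    [0,0,0.3],
    [0,0,0.1],
    [0,0,0.04],
  ],
  turn=[
    [0,0,0],
    [0,0,0],
    [0,0,0],
    [0,0,0],
    [0,0,0],
  ],
)

```text
t: 20.0
tool_pos: [0.6547, -0.218, 0.0334]
orientation: [-2.21, -2.227, 0.003]
contact_force: [-0.3, -1.1, -0.1]
finger_gap: 0.0569
```

>>> send_rows(
  xyz=[
    [0,0,0.04],
    [0,0,0.03],
    [0,0,0.01],
    [0,0,0],
  ],
  turn=[
    [0,0,0],
    [0,0,0],
    [0,0,0],
    [0,0,0],
  ],
)

```text
t: 20.33
tool_pos: [0.6568, -0.22, 0.0289]
orientation: [2.214, 2.227, 0.002]
contact_force: [-0.2, 0.2, -0.3]
finger_gap: 0.0572
```

>>> send_rows(
  xyz=[
    [0,0,0],
    [0,0,0],
  ],
  turn=[
    [0,0,0],
    [0,0,0],
  ],
)

```text
t: 20.5
tool_pos: [0.6566, -0.2199, 0.0286]
orientation: [2.214, 2.227, 0.001]
contact_force: [-0.4, 0.2, -1.0]
finger_gap: 0.0572
```

>>> send_rows(
  xyz=[
    [0,0,0.015],
    [0,0,0.01],
    [0,0,0],
    [0,0,0],
  ],
  turn=[
    [0,0,0],
    [0,0,0],
    [0,0,0],
    [0,0,0],
  ],
)

```text
t: 20.83
tool_pos: [0.6563, -0.2199, 0.0258]
orientation: [2.215, 2.228, 0.001]
contact_force: [-0.9, 0.0, 4.0]
finger_gap: 0.0569
```

>>> send_rows(
  xyz=[
    [0,0,0],
    [0,0,0],
    [0,0,0],
    [0,0,0],
    [0,0,0],
  ],
  turn=[
    [0,0,0],
    [0,0,0],
    [0,0,0],
    [0,0,0],
    [0,0,0],
  ],
  claw=0.9,
)

```text
t: 21.25
tool_pos: [0.656, -0.2196, 0.025]
orientation: [-2.214, -2.228, 0.0]
contact_force: [-0.1, 0.1, 0.1]
finger_gap: 0.0767
```

>>> send_rows(
  xyz=[
    [0,0,-0.15],
    [0,0,-0.3],
    [0,0,-0.35],
    [0,0,-0.35],
    [0.1,0,0],
  ],
  turn=[
    [0,0,0],
    [0,0,0],
    [0,0,0],
    [0,0,0],
    [0,0,0],
  ],
)

```text
t: 21.67
tool_pos: [0.6599, -0.2148, 0.1499]
orientation: [2.209, 2.213, 0.009]
contact_force: [1.0, -1.0, 1.9]
finger_gap: 0.0768
```

>>> send_rows(
  xyz=[
    [0.37,0,0],
    [0.37,0,0],
    [0.37,0,0],
    [0.37,0,0],
    [0.37,0,0],
  ],
  turn=[
    [0,0,0],
    [0,0,0],
    [0,0,0],
    [0,0,0],
    [0,0,0],
  ],
)

```text
t: 22.08
tool_pos: [0.6549, -0.023, 0.1415]
orientation: [2.215, 2.227, 0.002]
contact_force: [0.7, 0.5, -0.6]
finger_gap: 0.0767
```

>>> send_rows(
  xyz=[
    [0.37,-0.03,0],
    [0.37,-0.03,0],
    [0.37,-0.03,0],
    [0,0,0],
    [0,0,0],
  ],
  turn=[
    [0,0,0],
    [0,0,0],
    [0,0,0],
    [0,0,0],
    [0,0,0],
  ],
)

```text
t: 22.5
tool_pos: [0.645, 0.0904, 0.1409]
orientation: [-2.207, -2.235, -0.003]
contact_force: [0.4, -0.8, 1.6]
finger_gap: 0.0772
```

>>> send_rows(
  xyz=[
    [0,0,0],
    [0,0,0],
    [0,0,0],
  ],
  turn=[
    [0,0,0],
    [0,0,0],
    [0,0,0],
  ],
)

```text
t: 22.75
tool_pos: [0.6455, 0.084, 0.1408]
orientation: [2.218, 2.224, -0.0]
contact_force: [-0.9, -0.2, 0.6]
finger_gap: 0.0768
```

```bash
python3 st.py; python3 snap.py wrist w9;python3 snap.py scene s9
```

```text
t 22.75 p [0.6455 0.084  0.1408] F [-0.9  -0.17  0.59] gap 0.0768
[[-0.003, 1.0, 0.001], [1.0, 0.003, -0.001], [-0.001, 0.001, -1.0]] [-0.48  0.54  0.41  1.7  -0.25  0.95  0.02]
```

View pics/w9.png

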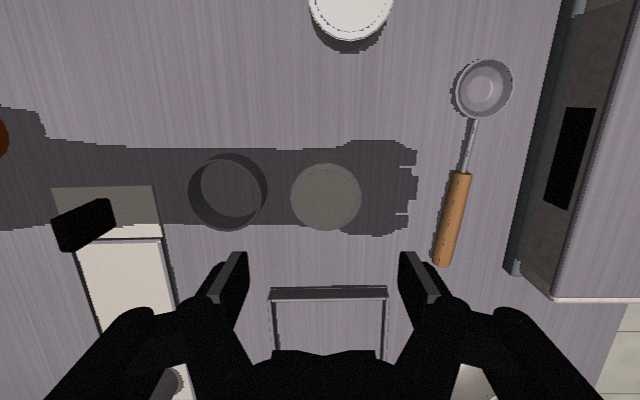

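View pics/s9.png

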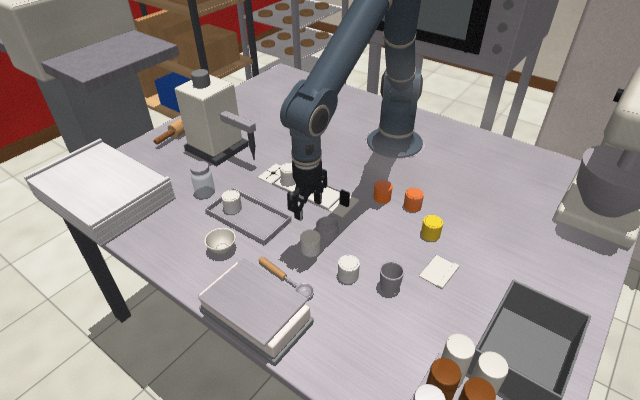

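Run:
```python
from h import *
C=cam("wrist"); print(ray(C,326,197,.056)); print([ray(C,*p,.03).round(4) for p in [(190,188),(266,188)]]); print([ray(C,*p,.022).round(4) for p in [(270,292),(387,290)]])
```

```text
[0.6463121  0.09177665 0.056     ]
[array([0.5243, 0.0912, 0.03  ]), array([0.5926, 0.0914, 0.03  ])]
[array([ 0.5886, -0.0252,  0.022 ]), array([ 0.7114, -0.0223,  0.022 ])]
```

>>> send_rows(
  xyz=[
    [0.07,0.01,0.1],
    [0,0,0.1],
    [0,0,0],
    [0,0,0],
    [0,0,0],
  ],
  turn=[
    [0,0,0],
    [0,0,0],
    [0,0,0.018],
    [0,0,0.018],
    [0,0,0.018],
  ],
)

```text
t: 23.27
tool_pos: [0.6454, 0.0934, 0.1186]
orientation: [-2.563, -1.815, 0.003]
contact_force: [0.3, 0.4, -0.2]
finger_gap: 0.0772
```

>>> send_rows(
  xyz=[
    [0,0,0],
    [0,0,0],
    [0,0,0],
    [0,0,0],
    [0,0,0],
  ],
  turn=[
    [0,0,0.018],
    [0,0,0.018],
    [0,0,0.018],
    [0,0,0.017],
    [0,0,0],
  ],
)

```text
t: 23.68
tool_pos: [0.6455, 0.0936, 0.1187]
orientation: [2.899, 1.209, -0.003]
contact_force: [0.3, -0.3, 0.1]
finger_gap: 0.0769
```

>>> send_rows(
  xyz=[
    [0,0,0],
    [0,0,0],
  ],
  turn=[
    [0,0,0],
    [0,0,0],
  ],
)

```text
t: 23.85
tool_pos: [0.6458, 0.0934, 0.1195]
orientation: [-2.897, -1.215, 0.002]
contact_force: [0.0, -0.1, -0.4]
finger_gap: 0.0773
```

```bash
python3 st.py; python3 snap.py wrist w10
```

```text
t 23.85 p [0.6458 0.0934 0.1195] F [ 0.02 -0.09 -0.43] gap 0.0773
[[0.701, 0.713, -0.001], [0.713, -0.701, -0.0], [-0.001, -0.001, -1.0]] [-0.62  0.6   0.6   1.72 -0.4   0.94 -0.64]
```

View pics/w10.png

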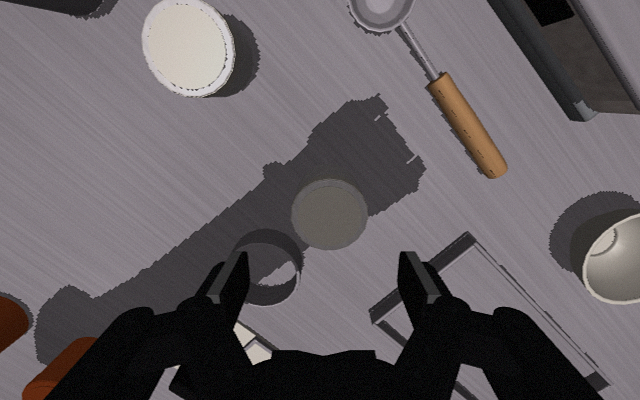

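Run:
```python
from h import *
C=cam("wrist"); p=ray(C,329,214,.056); s=bot.read_state(); print(p,p[:2]-s["tool_pos"][:2])
```

```text
[0.64692822 0.09111747 0.056     ] [ 0.0009824 -0.0021938]
```

>>> send_rows(
  xyz=[
    [-0.01,0.02,0.2],
    [0,0,0.3],
    [0,0,0.3],
    [0,0,0.15],
    [0,0,0.03],
  ],
  turn=[
    [0,0,0],
    [0,0,0],
    [0,0,0],
    [0,0,0],
    [0,0,0],
  ],
)

```text
t: 24.32
tool_pos: [0.6445, 0.091, 0.019]
orientation: [-2.897, -1.211, 0.009]
contact_force: [-0.8, 0.7, 0.0]
finger_gap: 0.0769
```

>>> send_rows(
  xyz=[
    [0,0,0.01],
    [0,0,0],
    [0,0,0],
  ],
  turn=[
    [0,0,0],
    [0,0,0],
    [0,0,0],
  ],
)

```text
t: 24.57
tool_pos: [0.6483, 0.0911, 0.0231]
orientation: [2.898, 1.211, 0.005]
contact_force: [-0.5, -0.4, 1.0]
finger_gap: 0.0771
```

>>> send_rows(
  xyz=[
    [0,0,0],
    [0,0,0],
    [0,0,0],
    [0,0,0],
    [0,0,0],
  ],
  turn=[
    [0,0,0],
    [0,0,0],
    [0,0,0],
    [0,0,0],
    [0,0,0],
  ],
  claw=0,
)

```text
t: 24.98
tool_pos: [0.6481, 0.0913, 0.023]
orientation: [2.898, 1.211, 0.004]
contact_force: [-0.8, 0.6, 5.8]
finger_gap: 0.0569
```

>>> send_rows(
  xyz=[
    [0,0,0],
    [0,0,0],
    [0,0,0],
  ],
  turn=[
    [0,0,0],
    [0,0,0],
    [0,0,0],
  ],
)

```text
t: 25.23
tool_pos: [0.6481, 0.0912, 0.023]
orientation: [2.898, 1.211, 0.005]
contact_force: [-0.3, 0.6, 6.1]
finger_gap: 0.0569
```

>>> send_rows(
  xyz=[
    [0,0,-0.2],
    [0,0,-0.3],
    [0,0,-0.4],
    [0,0,-0.2],
    [0,0,0],
  ],
  turn=[
    [0,0,0],
    [0,0,0],
    [0,0,0],
    [0,0,0],
    [0,0,0],
  ],
)

```text
t: 25.65
tool_pos: [0.6503, 0.0909, 0.1372]
orientation: [2.897, 1.21, 0.016]
contact_force: [1.2, 0.3, -0.6]
finger_gap: 0.0569
```

>>> send_rows(
  xyz=[
    [0,0,0],
    [0,0,0],
    [0,0,0],
  ],
  turn=[
    [0,0,0],
    [0,0,0],
    [0,0,0],
  ],
)

```text
t: 25.9
tool_pos: [0.6456, 0.0913, 0.1296]
orientation: [-2.898, -1.211, 0.005]
contact_force: [-0.7, -0.3, -0.7]
finger_gap: 0.0567
```

>>> send_rows(
  xyz=[
    [0,0,0],
    [0,0,0],
  ],
  turn=[
    [0,0,0],
    [0,0,0],
  ],
)

```text
t: 26.07
tool_pos: [0.6462, 0.0911, 0.13]
orientation: [-2.899, -1.211, 0.003]
contact_force: [-1.2, -0.2, -1.0]
finger_gap: 0.0569
```

>>> send_rows(
  xyz=[
    [0,0,0],
    [0,0,0],
  ],
  turn=[
    [0,0,0],
    [0,0,0],
  ],
)

```text
t: 26.23
tool_pos: [0.6467, 0.091, 0.1308]
orientation: [-2.899, -1.211, 0.001]
contact_force: [-0.1, -0.1, -0.1]
finger_gap: 0.0573
```

>>> send_rows(
  xyz=[
    [0,0,0],
    [0,0,0],
    [0,0,0],
    [0,0,0],
    [0,0,0],
  ],
  turn=[
    [0,0,-0.018],
    [0,0,-0.018],
    [0,0,-0.018],
    [0,0,-0.018],
    [0,0,-0.018],
  ],
)

```text
t: 26.65
tool_pos: [0.6469, 0.091, 0.1312]
orientation: [-2.44, -1.978, 0.0]
contact_force: [0.3, 0.0, -1.0]
finger_gap: 0.0567
```

>>> send_rows(
  xyz=[
    [0,0,0],
    [0,0,0],
    [0,0,0],
    [-0.3,0,0],
    [-0.3,0,0],
  ],
  turn=[
    [0,0,-0.018],
    [0,0,-0.018],
    [0,0,0],
    [0,0,0],
    [0,0,0],
  ],
)

```text
t: 27.07
tool_pos: [0.6477, 0.0333, 0.1309]
orientation: [-2.205, -2.236, -0.001]
contact_force: [1.1, -1.3, -0.8]
finger_gap: 0.0567
```

>>> send_rows(
  xyz=[
    [-0.3,0.02,0],
    [-0.3,0.02,0],
    [-0.3,0.02,0],
    [-0.3,0.02,0],
    [-0.3,0,0],
  ],
  turn=[
    [0,0,0],
    [0,0,0],
    [0,0,0],
    [0,0,0],
    [0,0,0],
  ],
)

```text
t: 27.48
tool_pos: [0.6577, -0.1202, 0.1312]
orientation: [2.211, 2.232, 0.0]
contact_force: [1.1, 0.4, -1.5]
finger_gap: 0.0569
```

>>> send_rows(
  xyz=[
    [-0.25,0,0],
    [0,0,0],
    [0,0,0],
    [0,0,0],
    [0,0,0],
  ],
  turn=[
    [0,0,0],
    [0,0,0],
    [0,0,0],
    [0,0,0],
    [0,0,0],
  ],
)

```text
t: 27.9
tool_pos: [0.6581, -0.1416, 0.1309]
orientation: [-2.205, -2.236, -0.001]
contact_force: [-0.5, -0.7, -0.8]
finger_gap: 0.0567
```

```bash
python3 st.py; python3 snap.py wrist w11
```

```text
t 27.9 p [ 0.6581 -0.1416  0.1309] F [-0.49 -0.74 -0.76] gap 0.0567
[[-0.014, 1.0, -0.0], [1.0, 0.014, 0.001], [0.001, -0.0, -1.0]] [-0.13  0.58  0.42  1.65 -0.28  0.96  0.39]
```

View pics/w11.png

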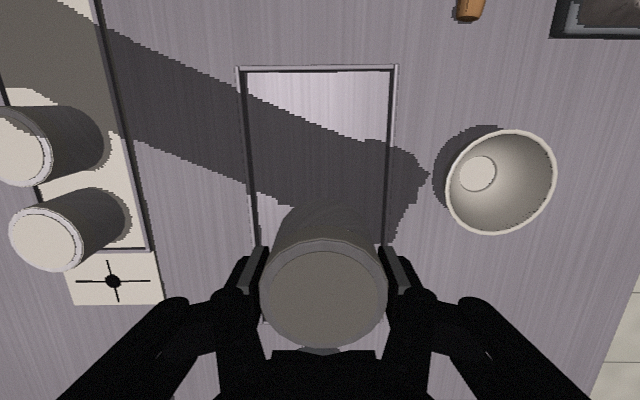

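>>> send_rows(
  xyz=[
    [-0.02,-0.02,0.2],
    [0,0,0.3],
    [0,0,0.3],
    [0,0,0.1],
    [0,0,0.04],
  ],
  turn=[
    [0,0,0],
    [0,0,0],
    [0,0,0],
    [0,0,0],
    [0,0,0],
  ],
)

```text
t: 28.37
tool_pos: [0.6544, -0.1439, 0.0348]
orientation: [-2.203, -2.234, 0.003]
contact_force: [0.0, 0.3, -0.5]
finger_gap: 0.0574
```

>>> send_rows(
  xyz=[
    [0,0,0.04],
    [0,0,0.03],
    [0,0,0.01],
    [0,0,0],
  ],
  turn=[
    [0,0,0],
    [0,0,0],
    [0,0,0],
    [0,0,0],
  ],
)

```text
t: 28.7
tool_pos: [0.6566, -0.1459, 0.0304]
orientation: [2.207, 2.234, 0.002]
contact_force: [0.3, 0.1, 0.4]
finger_gap: 0.0567
```

>>> send_rows(
  xyz=[
    [0,0,0.01],
    [0,0,0],
    [0,0,0],
  ],
  turn=[
    [0,0,0],
    [0,0,0],
    [0,0,0],
  ],
)

```text
t: 28.95
tool_pos: [0.6561, -0.1458, 0.0288]
orientation: [2.207, 2.235, 0.001]
contact_force: [-0.5, -0.4, -0.8]
finger_gap: 0.0572
```

>>> send_rows(
  xyz=[
    [0,0,0.012],
    [0,0,0],
    [0,0,0],
  ],
  turn=[
    [0,0,0],
    [0,0,0],
    [0,0,0],
  ],
)

```text
t: 29.2
tool_pos: [0.6559, -0.1458, 0.0271]
orientation: [2.208, 2.235, 0.0]
contact_force: [0.3, -0.3, -0.4]
finger_gap: 0.0571
```

>>> send_rows(
  xyz=[
    [0,0,0],
    [0,0,0],
    [0,0,0],
    [0,0,0],
    [0,0,0],
  ],
  turn=[
    [0,0,0],
    [0,0,0],
    [0,0,0],
    [0,0,0],
    [0,0,0],
  ],
  claw=0.95,
)

```text
t: 29.62
tool_pos: [0.6558, -0.1458, 0.0271]
orientation: [-2.208, -2.235, -0.0]
contact_force: [0.4, -0.2, 0.5]
finger_gap: 0.0808
```

>>> send_rows(
  xyz=[
    [0,0,-0.15],
    [0,0,-0.3],
    [0,0,-0.35],
    [0,0,-0.35],
    [0.1,0,0],
  ],
  turn=[
    [0,0,0],
    [0,0,0],
    [0,0,0],
    [0,0,0],
    [0,0,0],
  ],
)

```text
t: 30.03
tool_pos: [0.6599, -0.1404, 0.1515]
orientation: [2.203, 2.221, 0.011]
contact_force: [0.9, -1.3, 0.4]
finger_gap: 0.0812
```

>>> send_rows(
  xyz=[
    [0.37,0.01,0],
    [0.37,0.01,0],
    [0.37,0.01,0],
    [0.37,0.01,0],
    [0.37,0.01,0],
  ],
  turn=[
    [0,0,0],
    [0,0,0],
    [0,0,0],
    [0,0,0],
    [0,0,0],
  ],
)

```text
t: 30.45
tool_pos: [0.6584, 0.051, 0.1434]
orientation: [2.208, 2.234, 0.002]
contact_force: [0.2, -0.0, -0.5]
finger_gap: 0.0811
```

>>> send_rows(
  xyz=[
    [0.37,0.01,0],
    [0.37,0.01,0],
    [0.37,0.01,0],
    [0.37,0,0],
    [0.37,0,0],
  ],
  turn=[
    [0,0,0],
    [0,0,0],
    [0,0,0],
    [0,0,0],
    [0,0,0],
  ],
)

```text
t: 30.87
tool_pos: [0.6591, 0.2362, 0.1434]
orientation: [2.207, 2.235, 0.002]
contact_force: [0.6, -0.3, -0.2]
finger_gap: 0.0811
```

>>> send_rows(
  xyz=[
    [0,0,0],
    [0,0,0],
    [0,0,0],
    [0,0,0],
  ],
  turn=[
    [0,0,0],
    [0,0,0],
    [0,0,0],
    [0,0,0],
  ],
)

```text
t: 31.2
tool_pos: [0.6596, 0.2321, 0.1428]
orientation: [2.21, 2.231, -0.0]
contact_force: [-0.3, -0.8, 0.3]
finger_gap: 0.0808
```

```bash
python3 st.py; python3 snap.py wrist w12;python3 snap.py scene s12
```

```text
t 31.2 p [0.6596 0.2321 0.1428] F [-0.27 -0.8   0.32] gap 0.0808
[[-0.01, 1.0, 0.001], [1.0, 0.01, -0.001], [-0.001, 0.001, -1.0]] [-0.66  0.61  0.4   1.58 -0.26  1.01 -0.18]
```

View pics/w12.png

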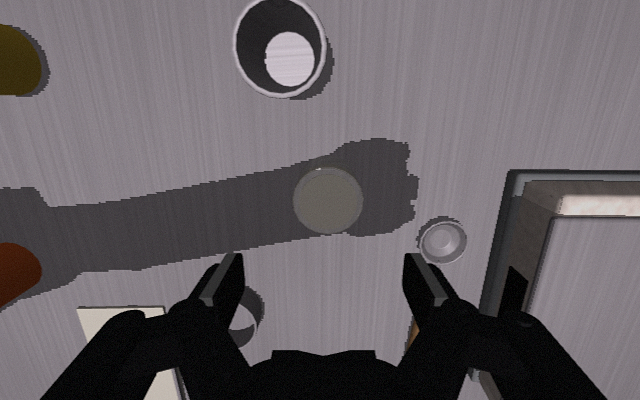

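View pics/s12.png

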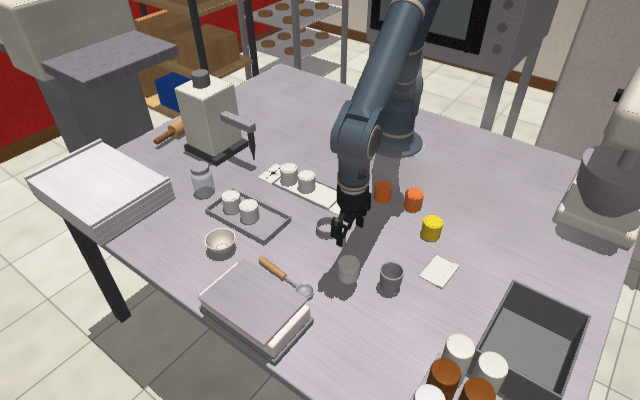

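Run:
```python
from h import *
C=cam("wrist"); print(ray(C,328,201,.056)); print(ray(C,418,242,.01),ray(C,442,266,.01))
```

```text
[0.66225742 0.23508135 0.056     ]
[0.75763953 0.1745285  0.01      ] [0.78659483 0.14615735 0.01      ]
```

Clear of the spoon. I grasp D.

>>> send_rows(
  xyz=[
    [0.025,0.025,0.2],
    [0,0,0.3],
    [0,0,0.3],
    [0,0,0.25],
    [0,0,0.1],
  ],
  turn=[
    [0,0,0],
    [0,0,0],
    [0,0,0],
    [0,0,0],
    [0,0,0],
  ],
)

```text
t: 31.72
tool_pos: [0.6594, 0.2347, 0.0233]
orientation: [-2.208, -2.231, 0.009]
contact_force: [-0.7, -0.3, -0.1]
finger_gap: 0.0809
```

>>> send_rows(
  xyz=[
    [0,0,0.07],
    [0,0,0.01],
    [0,0,0],
  ],
  turn=[
    [0,0,0],
    [0,0,0],
    [0,0,0],
  ],
)

```text
t: 31.97
tool_pos: [0.6626, 0.2365, 0.0202]
orientation: [2.208, 2.234, 0.002]
contact_force: [0.8, 0.3, -0.1]
finger_gap: 0.081
```

>>> send_rows(
  xyz=[
    [0,0,0],
    [0,0,0],
    [0,0,0],
    [0,0,0],
    [0,0,0],
  ],
  turn=[
    [0,0,0],
    [0,0,0],
    [0,0,0],
    [0,0,0],
    [0,0,0],
  ],
  claw=0,
)

```text
t: 32.38
tool_pos: [0.663, 0.2372, 0.0212]
orientation: [2.207, 2.234, 0.005]
contact_force: [0.3, 0.3, 6.1]
finger_gap: 0.0567
```

>>> send_rows(
  xyz=[
    [0,0,0],
    [0,0,0],
    [0,0,0],
  ],
  turn=[
    [0,0,0],
    [0,0,0],
    [0,0,0],
  ],
)

```text
t: 32.63
tool_pos: [0.6629, 0.2372, 0.0211]
orientation: [2.207, 2.234, 0.005]
contact_force: [0.1, -0.2, 6.1]
finger_gap: 0.0569
```

>>> send_rows(
  xyz=[
    [0,0,-0.2],
    [0,0,-0.3],
    [0,0,-0.4],
    [0,0,-0.2],
    [0,0,0],
  ],
  turn=[
    [0,0,0],
    [0,0,0],
    [0,0,0],
    [0,0,0],
    [0,0,0],
  ],
)

```text
t: 33.05
tool_pos: [0.6651, 0.2376, 0.1357]
orientation: [2.205, 2.232, 0.016]
contact_force: [0.5, -0.7, -0.9]
finger_gap: 0.0571
```

>>> send_rows(
  xyz=[
    [0,0,0],
    [0,0,0],
    [0,0,0],
  ],
  turn=[
    [0,0,0],
    [0,0,0],
    [0,0,0],
  ],
)

```text
t: 33.3
tool_pos: [0.6603, 0.2367, 0.1272]
orientation: [-2.206, -2.234, 0.005]
contact_force: [-0.1, -0.7, -1.3]
finger_gap: 0.0567
```

>>> send_rows(
  xyz=[
    [0,0,0],
    [0,0,0],
  ],
  turn=[
    [0,0,0],
    [0,0,0],
  ],
)

```text
t: 33.47
tool_pos: [0.6609, 0.2366, 0.1276]
orientation: [-2.207, -2.234, 0.004]
contact_force: [0.2, -0.3, -1.0]
finger_gap: 0.0568
```

>>> send_rows(
  xyz=[
    [0,0,0],
    [0,0,0],
  ],
  turn=[
    [0,0,0],
    [0,0,0],
  ],
)

```text
t: 33.63
tool_pos: [0.6614, 0.2367, 0.1285]
orientation: [-2.208, -2.235, 0.001]
contact_force: [0.1, -0.2, -1.2]
finger_gap: 0.057
```

>>> send_rows(
  xyz=[
    [-0.34,-0.01,0],
    [-0.34,-0.01,0],
    [-0.34,-0.01,0],
    [-0.34,-0.01,0],
    [-0.34,-0.01,0],
  ],
  turn=[
    [0,0,0],
    [0,0,0],
    [0,0,0],
    [0,0,0],
    [0,0,0],
  ],
)

```text
t: 34.05
tool_pos: [0.6585, 0.0652, 0.1291]
orientation: [2.207, 2.235, 0.0]
contact_force: [1.5, -0.5, -0.8]
finger_gap: 0.057
```

>>> send_rows(
  xyz=[
    [-0.34,0,0],
    [-0.34,0,0],
    [-0.34,0,0],
    [-0.34,0,0],
    [0,0,0],
  ],
  turn=[
    [0,0,0],
    [0,0,0],
    [0,0,0],
    [0,0,0],
    [0,0,0],
  ],
)

```text
t: 34.47
tool_pos: [0.6593, -0.0805, 0.1298]
orientation: [2.218, 2.218, -0.007]
contact_force: [-0.3, -1.1, -0.1]
finger_gap: 0.0573
```

>>> send_rows(
  xyz=[
    [0,0,0],
    [0,0,0],
    [0,0,0],
    [0,0,0],
  ],
  turn=[
    [0,0,0],
    [0,0,0],
    [0,0,0],
    [0,0,0],
  ],
)

```text
t: 34.8
tool_pos: [0.6606, -0.0669, 0.1288]
orientation: [-2.204, -2.238, -0.001]
contact_force: [-0.9, 0.6, -0.4]
finger_gap: 0.0571
```

```bash
python3 st.py; python3 snap.py wrist w13; python3 snap.py scene s13
```

```text
t 34.8 p [ 0.6606 -0.0669  0.1288] F [-0.92  0.65 -0.41] gap 0.0571
[[-0.015, 1.0, -0.0], [1.0, 0.015, 0.001], [0.001, -0.0, -1.0]] [-0.25  0.57  0.41  1.68 -0.27  0.95  0.28]
```

View pics/w13.png

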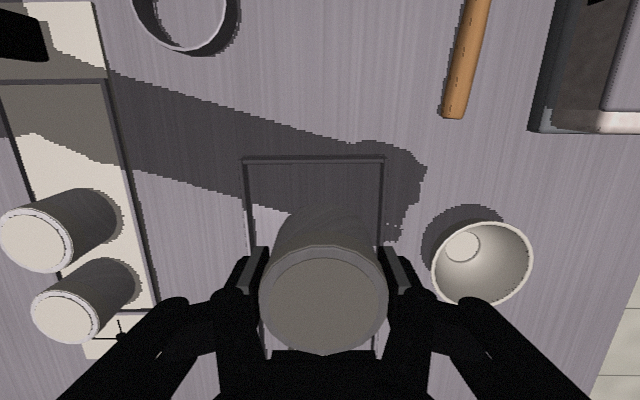

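View pics/s13.png

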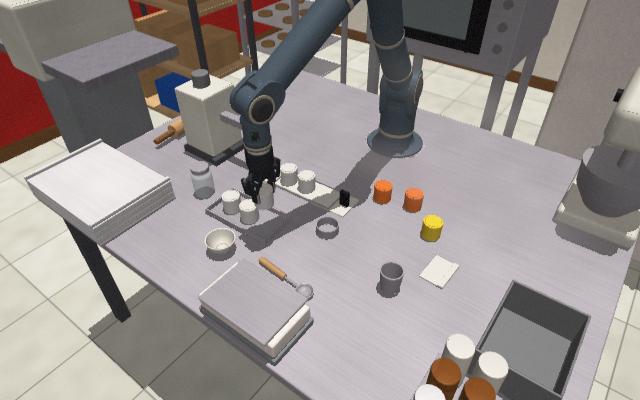

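>>> send_rows(
  xyz=[
    [0,-0.06,0.2],
    [0,0,0.3],
    [0,0,0.3],
    [0,0,0.1],
    [0,0,0.04],
  ],
  turn=[
    [0,0,0],
    [0,0,0],
    [0,0,0],
    [0,0,0],
    [0,0,0],
  ],
)

```text
t: 35.32
tool_pos: [0.6528, -0.0683, 0.0327]
orientation: [-2.204, -2.234, 0.005]
contact_force: [-0.2, 0.8, 0.0]
finger_gap: 0.0572
```

>>> send_rows(
  xyz=[
    [0,0,0.04],
    [0,0,0.03],
    [0,0,0.02],
    [0,0,0],
  ],
  turn=[
    [0,0,0],
    [0,0,0],
    [0,0,0],
    [0,0,0],
  ],
)

```text
t: 35.65
tool_pos: [0.6551, -0.0694, 0.027]
orientation: [2.207, 2.234, 0.002]
contact_force: [0.7, 0.6, 0.0]
finger_gap: 0.0572
```

>>> send_rows(
  xyz=[
    [0,0,0],
    [0,0,0],
    [0,0,0],
  ],
  turn=[
    [0,0,0],
    [0,0,0],
    [0,0,0],
  ],
)

```text
t: 35.9
tool_pos: [0.6547, -0.0693, 0.0267]
orientation: [2.207, 2.235, 0.001]
contact_force: [0.4, -0.3, -0.4]
finger_gap: 0.057
```

>>> send_rows(
  xyz=[
    [0,0,0.013],
    [0,0,0],
    [0,0,0],
  ],
  turn=[
    [0,0,0],
    [0,0,0],
    [0,0,0],
  ],
)

```text
t: 36.15
tool_pos: [0.6548, -0.0694, 0.0252]
orientation: [2.207, 2.235, 0.001]
contact_force: [-0.4, 0.4, 1.4]
finger_gap: 0.0567
```

>>> send_rows(
  xyz=[
    [0,0,0],
    [0,0,0],
    [0,0,0],
    [0,0,0],
    [0,0,0],
  ],
  turn=[
    [0,0,0],
    [0,0,0],
    [0,0,0],
    [0,0,0],
    [0,0,0],
  ],
  claw=0.95,
)

```text
t: 36.57
tool_pos: [0.6543, -0.0693, 0.0246]
orientation: [-2.207, -2.235, 0.0]
contact_force: [0.8, 0.3, 0.0]
finger_gap: 0.0811
```

>>> send_rows(
  xyz=[
    [0,0,-0.15],
    [0,0,-0.3],
    [0,0,-0.35],
    [0,0,-0.35],
    [0,0,-0.2],
  ],
  turn=[
    [0,0,0],
    [0,0,0],
    [0,0,0],
    [0,0,0],
    [0,0,0],
  ],
)

```text
t: 36.98
tool_pos: [0.656, -0.0699, 0.1639]
orientation: [2.205, 2.232, 0.005]
contact_force: [0.5, -1.1, -0.2]
finger_gap: 0.0811
```

>>> send_rows(
  xyz=[
    [0.15,-0.3,0],
    [0.15,-0.3,0],
    [0.15,-0.3,0],
    [0.15,-0.3,0],
    [0.15,-0.3,0],
  ],
  turn=[
    [0,0,0],
    [0,0,0],
    [0,0,0],
    [0,0,0],
    [0,0,0],
  ],
)

```text
t: 37.4
tool_pos: [0.5019, 0.0043, 0.1597]
orientation: [-2.208, -2.235, -0.0]
contact_force: [0.5, 0.9, 0.8]
finger_gap: 0.0811
```

>>> send_rows(
  xyz=[
    [0.15,-0.3,0],
    [0.15,-0.3,0],
    [0,0,0],
    [0,0,0],
    [0,0,0],
  ],
  turn=[
    [0,0,0],
    [0,0,0],
    [0,0,0],
    [0,0,0],
    [0,0,0],
  ],
)

```text
t: 37.82
tool_pos: [0.444, 0.033, 0.1603]
orientation: [2.207, 2.234, 0.002]
contact_force: [-0.2, -0.2, -0.8]
finger_gap: 0.0812
```

```bash
python3 st.py; python3 snap.py wrist w14; python3 snap.py scene s14
```

```text
t 37.82 p [0.444  0.033  0.1603] F [-0.22 -0.23 -0.79] gap 0.0812
[[-0.012, 1.0, 0.002], [1.0, 0.012, 0.0], [0.0, 0.002, -1.0]] [-0.55  0.18  0.43  2.15 -0.11  0.82 -0.04]
```

View pics/w14.png

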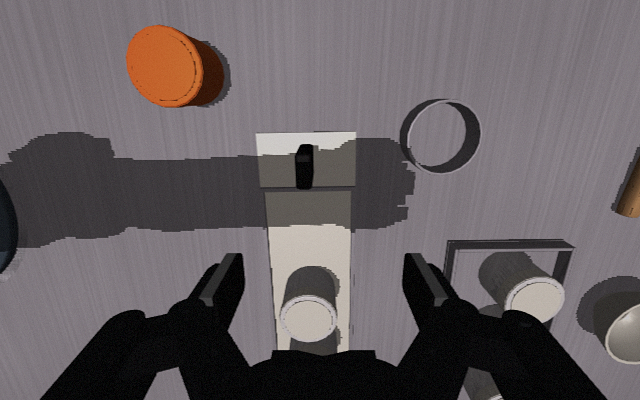

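View pics/s14.png

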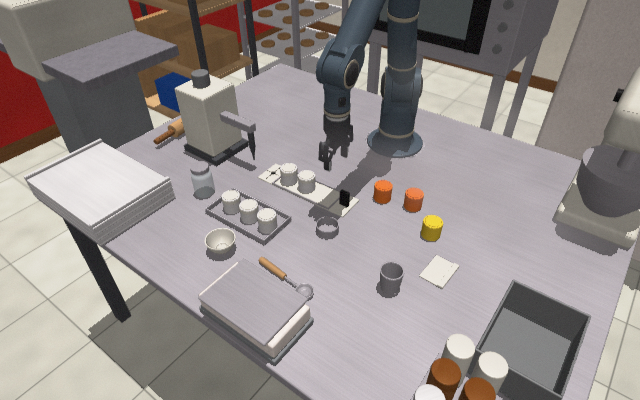

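Run:
```python
from h import *
im=cv2.imread("pics/w14.png"); cv2.imwrite("pics/w14z.png",cv2.resize(im[120:210,240:370],None,fx=6,fy=6,interpolation=cv2.INTER_CUBIC))
g=im[130:200,280:330].max(2); ys,xs=np.where(g<30); print(xs.min()+280,xs.max()+280,ys.min()+130,ys.max()+130)
```

```text
295 312 144 189
```

View pics/w14z.png

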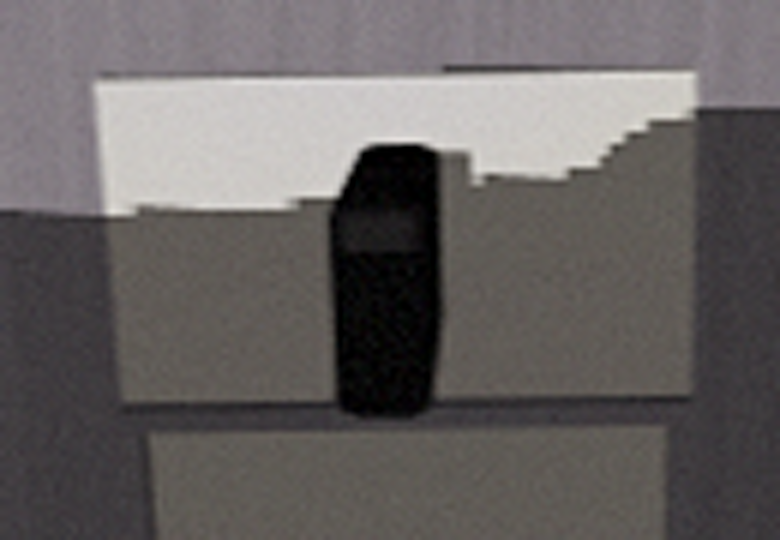

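Run:
```python
from h import *
C=cam("wrist"); f=lambda u,v,z:ray(C,240+u/6,120+v/6,z).round(4)
print("handle",f(386,313,.06)); a,b=f(95,80,.004),f(697,70,.004); print(a,b,"yaw",(b-a)[1]/(b-a)[0])
a,b=f(335,330,.06),f(438,330,.06);print("hx",a,b); 
s=cam("scene"); im=cv2.imread("pics/s14.png"); cv2.imwrite("pics/s14z.png",cv2.resize(im[130:240,200:360],None,fx=5,fy=5,interpolation=cv2.INTER_CUBIC)); print(bot.read_state()["tool_pos"])
```

```text
handle [0.427  0.0565 0.06  ]
[0.3756 0.0821 0.004 ] [0.4757 0.0848 0.004 ] yaw 0.026973026973026906
hx [0.4198 0.054  0.06  ] [0.4344 0.0541 0.06  ]
[0.44449008 0.03251802 0.16010654]
```

View pics/s14z.png

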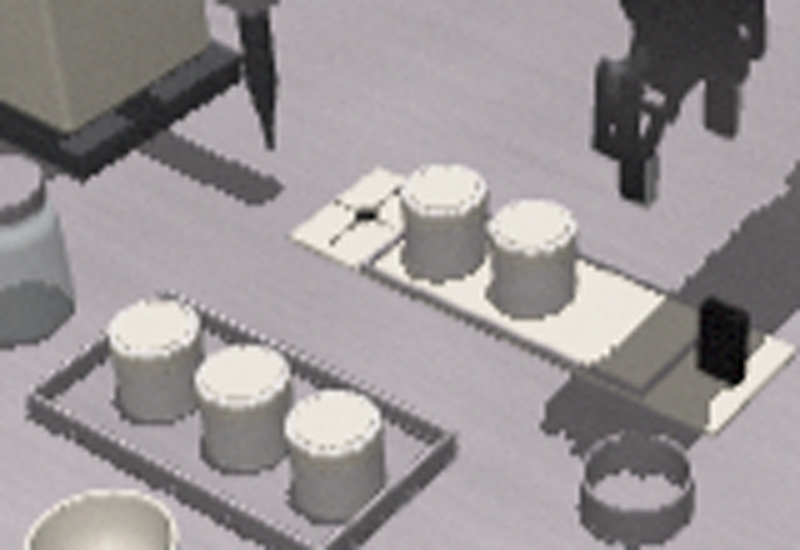

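>>> send_rows(
  xyz=[
    [0.12,-0.09,0.1],
    [0.12,-0.085,0.3],
    [0,0,0.3],
    [0,0,0.1],
    [0,0,0],
  ],
  turn=[
    [0,0,-0.0024],
    [0,0,0],
    [0,0,0],
    [0,0,0],
    [0,0,0],
  ],
  claw=0.6,
  squeeze=30,
)

```text
t: 38.33
tool_pos: [0.4241, 0.0558, 0.0774]
orientation: [-2.191, -2.249, 0.008]
contact_force: [0.0, 0.0, 0.7]
finger_gap: 0.0513
```

>>> send_rows(
  xyz=[
    [0,0,0],
    [0,0,0],
    [0,0,0],
  ],
  turn=[
    [0,0,0],
    [0,0,0],
    [0,0,0],
  ],
)

```text
t: 38.58
tool_pos: [0.4265, 0.0566, 0.0808]
orientation: [2.191, 2.25, 0.004]
contact_force: [0.5, 0.2, 0.2]
finger_gap: 0.0513
```

```bash
python3 st.py; python3 snap.py wrist w15
```

```text
t 38.58 p [0.4265 0.0566 0.0808] F [0.48 0.21 0.21] gap 0.0513
[[-0.027, 1.0, 0.003], [1.0, 0.027, 0.001], [0.001, 0.003, -1.0]] [-0.55  0.3   0.38  2.26 -0.19  0.61 -0.  ]
```

View pics/w15.png

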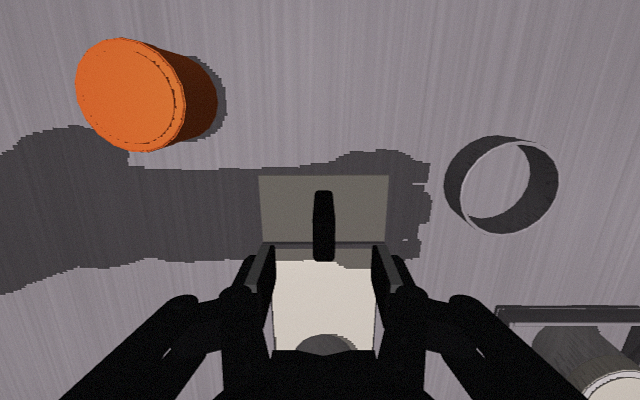

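>>> send_rows(
  xyz=[
    [0,0,0.2],
    [0,0,0.2],
    [0,0,0.1],
    [0,0,0.05],
    [0,0,0.03],
  ],
  turn=[
    [0,0,0],
    [0,0,0],
    [0,0,0],
    [0,0,0],
    [0,0,0],
  ],
)

```text
t: 39.05
tool_pos: [0.4255, 0.0568, 0.0218]
orientation: [2.191, 2.251, 0.001]
contact_force: [-0.5, -0.4, 0.5]
finger_gap: 0.0511
```

>>> send_rows(
  xyz=[
    [0,0,0],
    [0,0,0],
    [0,0,0],
  ],
  turn=[
    [0,0,0],
    [0,0,0],
    [0,0,0],
  ],
)

```text
t: 39.3
tool_pos: [0.4258, 0.0569, 0.0225]
orientation: [2.19, 2.251, 0.002]
contact_force: [0.4, -0.3, -1.0]
finger_gap: 0.0511
```

>>> send_rows(
  xyz=[
    [0,0,0],
    [0,0,0],
    [0,0,0],
    [0,0,0],
    [0,0,0],
  ],
  turn=[
    [0,0,0],
    [0,0,0],
    [0,0,0],
    [0,0,0],
    [0,0,0],
  ],
  claw=0,
)

```text
t: 39.72
tool_pos: [0.4258, 0.0569, 0.0222]
orientation: [2.189, 2.252, 0.002]
contact_force: [1.2, -0.3, 4.6]
finger_gap: 0.014
```

>>> send_rows(
  xyz=[
    [0,0,0],
    [0,0,0],
    [0,0,0],
    [0,0,0],
  ],
  turn=[
    [0,0,0],
    [0,0,0],
    [0,0,0],
    [0,0,0],
  ],
)

```text
t: 40.05
tool_pos: [0.4258, 0.0569, 0.0222]
orientation: [2.19, 2.252, 0.002]
contact_force: [0.3, -0.5, 6.5]
finger_gap: 0.0136
```

```bash
python3 st.py; python3 snap.py scene s16
python3 - <<'E'
import cv2
im=cv2.imread("pics/s16.png"); cv2.imwrite("pics/s16z.png",cv2.resize(im[130:240,200:360],None,fx=5,fy=5,interpolation=cv2.INTER_CUBIC))
E
```

```text
t 40.05 p [0.4258 0.0569 0.0222] F [ 0.28 -0.5   6.45] gap 0.0136
[[-0.028, 1.0, 0.001], [1.0, 0.028, 0.0], [0.0, 0.001, -1.0]] [-0.49  0.42  0.31  2.29 -0.28  0.46  0.08]
```

View pics/s16z.png

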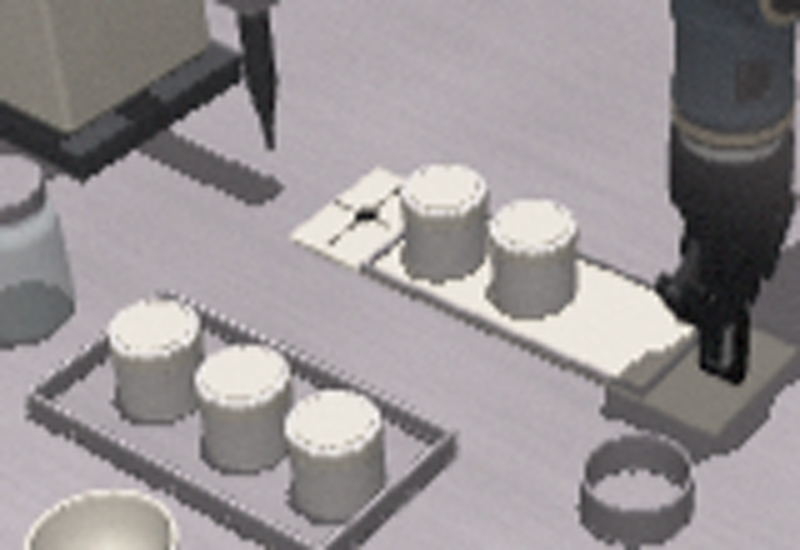

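>>> send_rows(
  xyz=[
    [-0.03,0.0,0],
    [-0.05,0,0],
    [-0.06,0,0],
    [-0.07,0.005,0],
    [-0.07,0.005,0],
  ],
  turn=[
    [0,0,0],
    [0,0,0],
    [0,0,0],
    [0,0,0],
    [0,0,0],
  ],
)

```text
t: 40.52
tool_pos: [0.4273, 0.0319, 0.0222]
orientation: [-2.186, -2.253, -0.005]
contact_force: [-2.3, 8.5, 7.0]
finger_gap: 0.0137
```

>>> send_rows(
  xyz=[
    [-0.07,0.005,0],
    [-0.07,0.005,0],
    [-0.07,0,0],
    [-0.07,0,0],
    [-0.06,0,0],
  ],
  turn=[
    [0,0,0],
    [0,0,0],
    [0,0,0],
    [0,0,0],
    [0,0,0],
  ],
)

```text
t: 40.93
tool_pos: [0.4294, -0.0024, 0.0222]
orientation: [-2.187, -2.253, -0.004]
contact_force: [0.2, 9.8, 6.5]
finger_gap: 0.0137
```

>>> send_rows(
  xyz=[
    [-0.05,0,0],
    [-0.03,0,0],
    [-0.02,0,0],
    [0,0,0],
    [0,0,0],
  ],
  turn=[
    [0,0,0],
    [0,0,0],
    [0,0,0],
    [0,0,0],
    [0,0,0],
  ],
)

```text
t: 41.35
tool_pos: [0.4296, -0.0128, 0.0222]
orientation: [-2.188, -2.252, -0.004]
contact_force: [-0.1, 6.5, 7.3]
finger_gap: 0.0134
```

```bash
python3 st.py; python3 snap.py scene s17
python3 - <<'E'
import cv2
im=cv2.imread("pics/s17.png"); cv2.imwrite("pics/s17z.png",cv2.resize(im[130:240,200:360],None,fx=5,fy=5,interpolation=cv2.INTER_CUBIC))
E
```

```text
t 41.35 p [ 0.4296 -0.0128  0.0222] F [-0.09  6.47  7.32] gap 0.0134
[[-0.029, 1.0, 0.0], [1.0, 0.029, 0.003], [0.003, 0.001, -1.0]] [-0.31  0.42  0.3   2.29 -0.28  0.47  0.24]
```

View pics/s17z.png

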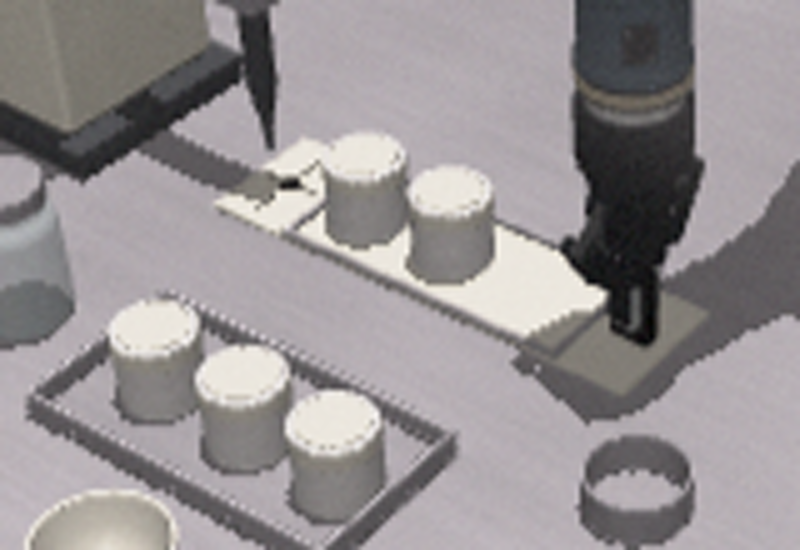

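Run:
```python
from h import *
C=cam("scene")
m=ray(C,200+290/5,130+183.5/5,.004);n=ray(C,200+271/5,130+150/5,.028);print(m,n,n-m)
for t in [s for s in [(366,148),(451,182)]]: print(ray(C,200+t[0]/5,130+t[1]/5,.06))
```

```text
[ 0.43932133 -0.31646293  0.004     ] [ 0.44001471 -0.33119164  0.028     ] [ 0.00069337 -0.01472871  0.024     ]
[ 0.42984846 -0.24514463  0.06      ]
[ 0.42550471 -0.17134128  0.06      ]
```

>>> send_rows(
  xyz=[
    [-0.03,0,0],
    [-0.04,0,0],
    [-0.04,0,0],
    [-0.03,0,0],
    [-0.02,0,0],
  ],
  turn=[
    [0,0,0],
    [0,0,0],
    [0,0,0],
    [0,0,0],
    [0,0,0],
  ],
)

```text
t: 41.82
tool_pos: [0.4301, -0.0282, 0.0222]
orientation: [-2.186, -2.252, -0.004]
contact_force: [0.3, 10.3, 7.6]
finger_gap: 0.0135
```

>>> send_rows(
  xyz=[
    [0,0,0],
    [0,0,0],
    [0,0,0],
  ],
  turn=[
    [0,0,0],
    [0,0,0],
    [0,0,0],
  ],
)

```text
t: 42.07
tool_pos: [0.4301, -0.0286, 0.0222]
orientation: [-2.187, -2.253, -0.004]
contact_force: [-1.1, 7.8, 7.1]
finger_gap: 0.0137
```

```bash
python3 st.py; python3 snap.py scene s18
python3 - <<'E'
import cv2
im=cv2.imread("pics/s18.png"); cv2.imwrite("pics/s18z.png",cv2.resize(im[140:200,225:325],None,fx=8,fy=8,interpolation=cv2.INTER_CUBIC))
E
```

```text
t 42.07 p [ 0.4301 -0.0286  0.0222] F [-1.1   7.81  7.11] gap 0.0137
[[-0.029, 1.0, 0.0], [1.0, 0.029, 0.003], [0.003, 0.0, -1.0]] [-0.27  0.42  0.3   2.28 -0.28  0.47  0.28]
```

View pics/s18z.png

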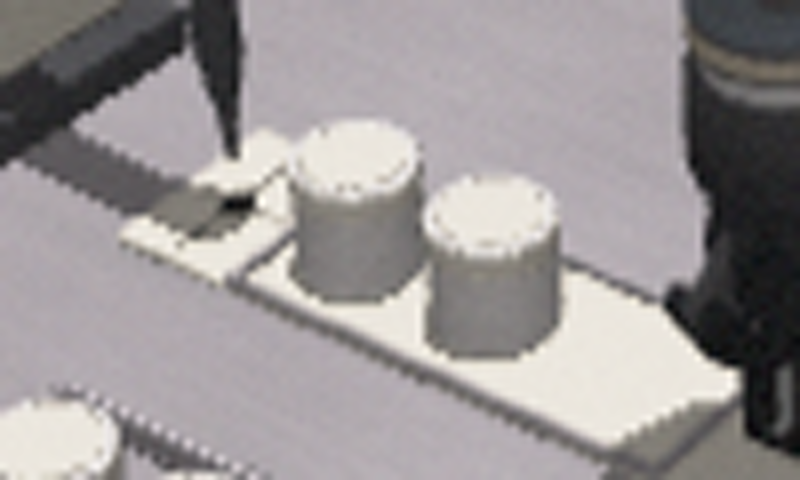

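Run:
```python
from h import *
C=cam("scene")
m=ray(C,225+238/8,140+204/8,.004);n=ray(C,225+233/8,140+158/8,.028);print(m,n,n-m)
print(proj(C,[n[0],n[1],.004])*8-np.array([225,140])*8)
```

```text
[ 0.44091313 -0.33113864  0.004     ] [ 0.43903694 -0.33248681  0.028     ] [-0.00187619 -0.00134817  0.024     ]
[238.67289641 201.00784116]
```

>>> send_rows(
  xyz=[
    [0.01,0,0],
    [0,0,0],
    [0,0,0],
  ],
  turn=[
    [0,0,0],
    [0,0,0],
    [0,0,0],
  ],
)

```text
t: 42.37
tool_pos: [0.4301, -0.0286, 0.0222]
orientation: [-2.189, -2.253, -0.003]
contact_force: [0.2, 3.1, 6.7]
finger_gap: 0.0134
```

>>> send_rows(
  xyz=[
    [0,0,0],
    [0,0,0],
    [0,0,0],
    [0,0,0],
    [0,0,0],
  ],
  turn=[
    [0,0,0],
    [0,0,0],
    [0,0,0],
    [0,0,0],
    [0,0,0],
  ],
  claw=0.6,
)

```text
t: 42.78
tool_pos: [0.4292, -0.0304, 0.0216]
orientation: [-2.191, -2.251, 0.001]
contact_force: [0.1, 0.0, -1.1]
finger_gap: 0.0513
```

>>> send_rows(
  xyz=[
    [0,0,-0.1],
    [0,0,-0.2],
    [0,0,-0.35],
    [0,0,-0.35],
    [0,0,-0.35],
  ],
  turn=[
    [0,0,0],
    [0,0,0],
    [0,0,0],
    [0,0,0],
    [0,0,0],
  ],
)

```text
t: 43.2
tool_pos: [0.4288, -0.0306, 0.1586]
orientation: [-2.192, -2.25, 0.001]
contact_force: [0.6, 0.6, -1.0]
finger_gap: 0.0513
```

>>> send_rows(
  xyz=[
    [0,0,-0.2],
    [0,0,0],
    [0,0,0],
    [0,0,0],
  ],
  turn=[
    [0,0,0],
    [0,0,0],
    [0,0,0],
    [0,0,0],
  ],
)

```text
t: 43.53
tool_pos: [0.4286, -0.0301, 0.1763]
orientation: [-2.19, -2.251, 0.001]
contact_force: [0.4, 0.5, 0.8]
finger_gap: 0.0511
```

```bash
python3 st.py; python3 snap.py scene s19; python3 snap.py side d19
python3 - <<'E'
import cv2
im=cv2.imread("pics/s19.png"); cv2.imwrite("pics/s19z.png",cv2.resize(im[140:215,200:360],None,fx=5,fy=5,interpolation=cv2.INTER_CUBIC))
E
```

```text
t 43.53 p [ 0.4286 -0.0301  0.1763] F [0.36 0.48 0.76] gap 0.0511
[[-0.027, 1.0, -0.001], [1.0, 0.027, 0.0], [0.0, -0.001, -1.0]] [-0.42  0.13  0.43  2.17 -0.07  0.86  0.08]
```

View pics/s19z.png

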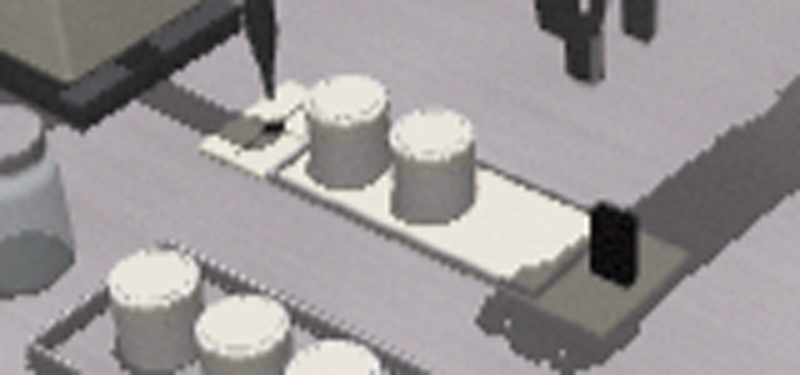

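View pics/d19.png

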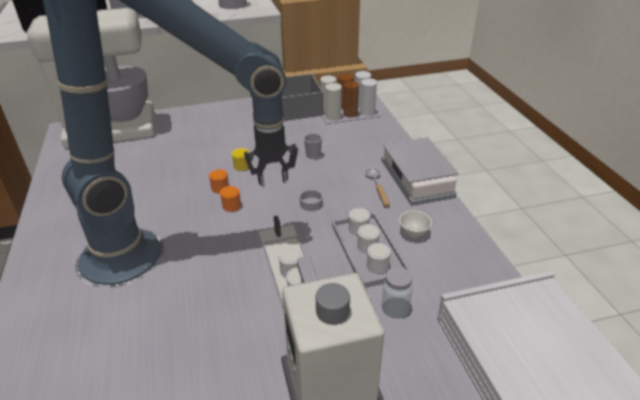

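>>> send_rows(
  xyz=[
    [0,0.3,0],
    [0,0.35,0],
    [0,0.35,0],
    [0,0.35,0],
    [-0.3,0.35,0],
  ],
  turn=[
    [0,0,0],
    [0,0,0],
    [0,0,0],
    [0,0,0],
    [0,0,0],
  ],
)

```text
t: 44.05
tool_pos: [0.5985, -0.046, 0.1743]
orientation: [-2.176, -2.258, -0.0]
contact_force: [1.1, 1.2, 0.3]
finger_gap: 0.051
```

>>> send_rows(
  xyz=[
    [-0.35,0.35,0],
    [-0.35,0,0],
    [-0.35,0,0],
    [-0.3,0,0],
    [-0.2,0,0],
  ],
  turn=[
    [0,0,0],
    [0,0,0],
    [0,0,0],
    [0,0,0],
    [0,0,0],
  ],
)

```text
t: 44.47
tool_pos: [0.6287, -0.2059, 0.1745]
orientation: [-2.195, -2.245, 0.007]
contact_force: [-0.0, 0.6, -0.0]
finger_gap: 0.0514
```

>>> send_rows(
  xyz=[
    [0,0,0],
    [0,0,0],
    [0,0,0],
    [0,0,0],
    [0,0,0],
  ],
  turn=[
    [0,0,0],
    [0,0,0],
    [0,0,0],
    [0,0,0],
    [0,0,0],
  ],
)

```text
t: 44.88
tool_pos: [0.6306, -0.1992, 0.1762]
orientation: [-2.187, -2.254, -0.0]
contact_force: [0.3, -0.6, -0.3]
finger_gap: 0.0514
```

```bash
python3 st.py; python3 snap.py wrist w20
```

```text
t 44.88 p [ 0.6306 -0.1992  0.1762] F [ 0.31 -0.58 -0.28] gap 0.0514
[[-0.03, 1.0, -0.001], [1.0, 0.03, 0.001], [0.001, -0.001, -1.0]] [-0.06  0.52  0.44  1.65 -0.25  1.03  0.48]
```

View pics/w20.png

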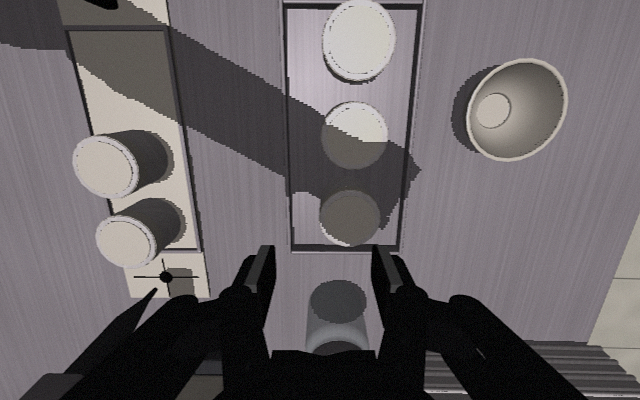

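Run:
```python
from h import *
C=cam("wrist")
im=cv2.imread("pics/w20.png"); cv2.imwrite("pics/w20z.png",cv2.resize(im[235:325,100:230],None,fx=6,fy=6,interpolation=cv2.INTER_CUBIC))
m=ray(C,166.5,276.5,.004);n=ray(C,156,290,.028);print(m,n,n-m)
for p in [(106,166),(126,243)]: print("bay tins",ray(C,*p,.06))
for p in [(358,40),(354,135),(350,217)]: print("wash tins",ray(C,*p,.06))
```

```text
[ 0.43844882 -0.33158216  0.004     ] [ 0.43792647 -0.33395006  0.028     ] [-0.00052235 -0.00236791  0.024     ]
bay tins [ 0.43343602 -0.17940288  0.06      ]
bay tins [ 0.43733156 -0.25629877  0.06      ]
wash tins [ 0.6529163 -0.0715431  0.06     ]
wash tins [ 0.65442009 -0.14537053  0.06      ]
wash tins [ 0.65546484 -0.22223852  0.06      ]
```

View pics/w20z.png

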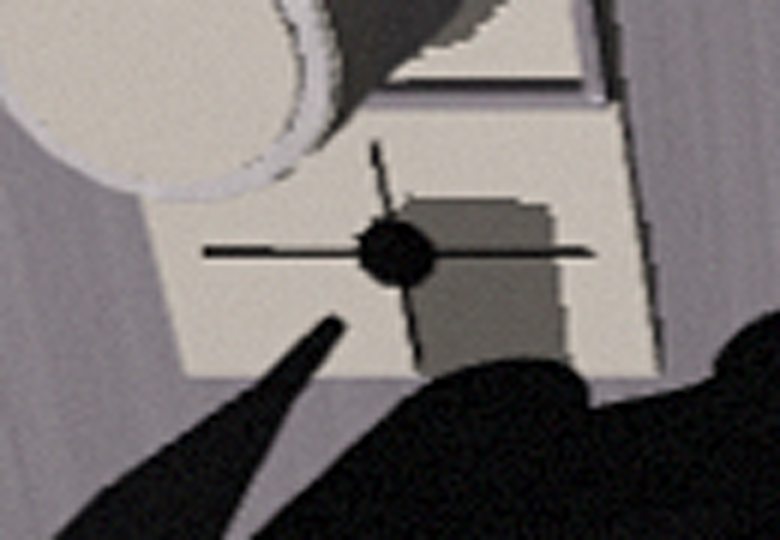

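```bash
python3 -c "
from bench import bot
print(bot.job_done())"
```

```text
the job is handed in; nothing more can be done
None
```

The job is handed in at about 45 s of the 210 s allowed. No verdict came back, so success rests on my own checks.

**Sorting:** Only five white-lid tins were on the bench. I lifted each one:
- Two pulled about 2.5–3 N and now stand in the carrier's bay.
- Three pulled about 0.5–1.2 N and now stand in the wash tray.

The orange and yellow tins and the bystanders were left alone.

**Carrier:** I gripped it by the handle and slid it about 86 mm along the bench without lifting it, then released it.

**Last checks:**
- **Mark and nozzle:** the wrist view after release put the mark (0.5, 2.4) mm in x, y from below the nozzle tip, and the scene view just before release gave (1.9, 1.3) mm. They differ by 1–2 mm, about the calibration error, and the limit is 8 mm.
- **Bay tins:** they measure about 3 mm and 79 mm from the bay centre along its length, against a limit of 90 mm. Both stand upright.
- **Robot:** it was clear of everything at hand-in.

**One rough moment:** setting the first full tin down gave a brief 60 N at the wrist, below the 120 N wrist limit. That tin was still in place afterwards, and I lowered the others more slowly.

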